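# Swap two parts bins in the bench dock

## Task

The red and the blue parts bins have been put back in each other's bays of the bench dock: swap them, so that each stands square and fully home against the back board, at the clip of its own colour. They are loaded, so slide them along the bench, never lifting or tipping them, and leave the yellow bin, the sander, the wood offcut and the sanding block undisturbed.

Things in the scene. Friction and masses are not known exactly. Their poses are not given: they have to be found in the camera images.
- red_bin_mid (a point): red open-topped parts bin, holding wooden dowels. Loose, about 0.7 kg. Outside 120 mm long (x), 100 wide (y), 60 high; front wall (-x end) and the sides for 35 mm behind it only 45 high. Walls 4 mm, inside 112 x 92 mm. Contents are a rigid bed, top 20 mm above the bench. Point: the bin's middle, 30 mm above the bench; z up, +x to the bin's back.
- blue_bin_mid (a point): blue open-topped parts bin, holding steel bolts. Loose, about 0.7 kg. Outside 120 mm long (x), 100 wide (y), 60 high; front wall (-x end) and the sides for 35 mm behind it only 45 high. Walls 4 mm, inside 112 x 92 mm. Contents are a rigid bed, top 20 mm above the bench. Point: the bin's middle, 30 mm above the bench; z up, +x to the bin's back.
- yellow_bin_mid (a point): yellow open-topped parts bin, holding white plugs. Loose, about 0.7 kg. Outside 120 mm long (x), 100 wide (y), 60 high; front wall (-x end) and the sides for 35 mm behind it only 45 high. Walls 4 mm, inside 112 x 92 mm. Contents are a rigid bed, top 20 mm above the bench. Point: the bin's middle, 30 mm above the bench; z up, +x to the bin's back.
- red_home (a point): where the middle of the red bin belongs: 30 mm above the bench, 62 mm before the back board's face, midway between two dividers, below the red plastic clip (60 mm wide, top 98 mm up, 3 mm proud of the face above 68 mm) that saddles the back board. +x points into the bay, square to the board; z up. Fixed.
- blue_home (a point): where the middle of the blue bin belongs: 30 mm above the bench, 62 mm before the back board's face, midway between two dividers, below the blue plastic clip (60 mm wide, top 98 mm up, 3 mm proud of the face above 68 mm) that saddles the back board. +x points into the bay, square to the board; z up. Fixed.
- yellow_home (a point): where the middle of the yellow bin belongs: 30 mm above the bench, 62 mm before the back board's face, midway between two dividers, below the yellow plastic clip (60 mm wide, top 98 mm up, 3 mm proud of the face above 68 mm) that saddles the back board. +x points into the bay, square to the board; z up. Fixed.
- dock: wooden dock fixed on the bench: plywood back board 390 mm long, 18 thick, 95 high, and four dividers 15 mm thick, 30 high, running 87 mm out from it to round noses. They make three bays 125 mm apart, each 110 mm wide, open at front and top, without a floor (bins slide on the bench). Point: foot of the board's front face, mid-length; +x into the board, y along it.
- sander: cordless random-orbit sander standing on its pad: 138 mm high, pad 124 mm across, a grey dust canister (48 mm across, 42 mm up) reaching 132 mm from the pad's axis along the sander's +x. Unfixed, 0.95 kg. The point is the centre of the pad's underside. Stands in front of the dock, beyond one of its ends.
- offcut_mid (a point): square wooden leg offcut standing on end, 44 x 44 x 60 mm, 0.1 kg, unfixed. The point is its middle, 30 mm up. Stands in front of the dock, beyond the end away from the sander.
- sanding_block_mid (a point): cork sanding block lying flat, 60 mm (its x) x 105 mm (its y) x 32 mm high, 0.12 kg, unfixed. The point is its middle, 16 mm up. Lies between the dock and the robot.
Things that resemble listed ones, but are neither listed nor needed, are in the scene too. What is shaped like the part that bears blue_bin_mid but green, pink or turquoise is not meant.

How it is judged:
By the outcome, as a careful person would: the job done as asked, in the order asked, and still so for the second after the job is handed in, with the robot touching nothing.
It also fails if it takes over 72 s, if anything falls off the work surface, if the arm or the gripper's body presses on something with over 40 N, if the wrist force passes 120 N, or if a joint passes its speed limit or range.

## Robot

A 7-joint arm with a two-finger parallel gripper is mounted at the origin on the work surface. World frame = base frame: x ahead of the robot, y to its left, z up, the work surface at z = 0. Lengths are in mm, angles in rad, forces in N, time in s.
With the tool pointing down it reaches from about 400 to 875 mm from the base axis. Payload 4.4 kg.
Tool frame: the origin (TCP) lies at the very end of the fingers, on their centre line; the grasp point (between the pads) lies 19 mm behind it; y points along the fingers, z is the direction in which the jaws open and shut, and the axes are right-handed (so a half turn about y gives the same grasp; the last joint's range is limited). The gripper opens to 85 mm and grips with 20 to 120 N. Pads are 22 mm wide; open, the fingers measure 114 mm over their backs; the gripper's body (76 mm by 85 mm) begins 54 mm behind the grasp point. The pads swing forward as they close: fully open they stand 13 mm farther back than shut.
Start: joints at [-1.169, 0.628, 0.038, 1.517, -0.027, 0.996, -0.02], TCP at [293.08, 580.191, 231.313] pointing down, gripper open.
Joint ranges: [-3.06, 3.06], [-0.37, 2.12], [-1.25, 1.32], [0.18, 2.47], [-1.1, 4.24], [0.23, 1.98], [-2.94, 2.94]. Speed limits (rad/s): [2.57, 2.57, 3.14, 3.14, 3.14, 3.14, 3.14].

## Interface

Orientations are given as [roll, pitch, yaw] about the fixed x, y, z axes, in that order (R = Rz(yaw) Ry(pitch) Rx(roll)).
In Python, from cell import read_state, get_image, finish_job gives the robot as it stands. The module is installed in compiled form; this text tells all that it offers.
- The arm moves only by the tool servo_tool, never from a script. Its argument "increments" is a list of rows, each an object of numbers: "dx", "dy", "dz": the shift along the world's x, y, z in cm; "ax", "ay", "az": the turn, a rotation vector about the world's x, y, z in rad; "claw": the closure, from -1 (fully open) to 1 (shut). A call has 1 to 8 rows; each row is the pose to reach, as a shift and turn from the pose commanded when the call began; what a row does not reach only later rows make up. A row lasts 1/12 s, in which the tool goes at most 41.7 mm and 7.16 degrees, less where a joint would pass 70% of its speed; a pose out of reach is approached as far as the arm can. A call with a gripper value outside its range is refused whole. The fingers move at their own pace and stop on an object; the grip force is fixed at half the most. Time passes only in rows, so rows that repeat a pose let the fingers close. It gives the time, the measured TCP pose, the force and the opening at its end, in the units of the state.
- read_state(): the state, without advancing time (a new reading comes with each control period).
- get_image(name): name is "scene" or "top" or "wrist"; returns a dict with "color" (384x512x3 uint8, red, green, blue), "fov_y" (degrees; the focal length in pixels is half the picture's height over the tangent of half this angle, whatever the lens; pixels are square), "cx", "cy" (the principal point, pixels), "R" (3x3) and "t" (3): a world point X has camera coordinates R X + t. Camera axes: x right, y down, z forward; pixel columns grow to the right and rows downward; lengths in mm; the calibration is good to about 2 mm. The wrist camera is an equidistant fisheye: a pixel r from the principal point sees the ray r / f radians off the axis. A picture is of the moment at which its call begins. There is no depth.
- finish_job(): hands the job in, once; it reports no verdict.
The state is a dict: "clock": time; "qpos": joint angles; "qd": joint speeds; "tau": joint torques, N m; "eef_pos": TCP position; "tool_rot": TCP orientation; "force": force on the tool from outside, world axes, zero at the start; "torque": the same for the moment, N m; "width": finger opening in mm.
Only numpy, scipy, OpenCV 4.12 (cv2) and the standard library are available. Lean on these libraries where they do the work, as an engineer would, in place of code of your own. Each camera call takes 0.05 s, during which the arm holds its last target.

## Working session

There is one attempt and no reset: what is moved stays moved. The work goes in short steps, Python scripts to look and compute and a tool call to move; the robot and the scene stay as the last step left them, time stands still between calls to the robot, and variables do not carry over. Pictures are saved under pics/ and viewed, and the job is handed in when it is done.

Besides the shell and the picture viewer there is one more tool, called after "Emit:" as name([rows], argument=value, ...), one row to a line, values as JSON. servo_tool: Moves the arm, as the interface text tells. Its arguments: {"type":"object","properties":{"increments":{"type":"array","items":{"type":"object","properties":{"dx":{"type":"number"},"dy":{"type":"number"},"dz":{"type":"number"},"ax":{"type":"number"},"ay":{"type":"number"},"az":{"type":"number"},"claw":{"type":"number"}}}}},"required":["increments"]}

```bash
mkdir -p pics; ls; python3 - <<'E'
from cell import *
import cv2,pickle
s=read_state();print(s)
for n in ["scene","top","wrist"]:
    im=get_image(n);pickle.dump(im,open(f'pics/{n}0.pkl','wb'))
    cv2.imwrite(f'pics/{n}0.png',cv2.resize(im["color"][:,:,::-1],(800,600),interpolation=cv2.INTER_CUBIC))
    print(n,im["fov_y"],im["cx"],im["cy"],im["R"],im["t"])
E
```

```text
pics
{'clock': 0.0, 'qpos': array([-1.16880956,  0.62932828,  0.03843188,  1.51842233, -0.02698826,
        0.99629555, -0.01998434]), 'qd': array([ 0.00016129,  0.00010871, -0.00086663, -0.00220029,  0.00100577,
        0.00133389, -0.00015731]), 'tau': array([ 1.76813792e-04, -5.63396752e+01,  1.22621287e+00, -1.93447226e+01,
        1.09661461e-02,  1.02266928e-02,  1.36849030e-05]), 'eef_pos': array([292.77152078, 579.60031721, 230.38311105]), 'tool_rot': array([-1.57273185e+00, -2.97033915e-05, -4.67757765e-01]), 'force': array([ 0.3785384 , -0.73281778,  0.21765653]), 'torque': array([ 0.01737541,  0.06931588, -0.0601179 ]), 'width': 85.11838909674779}
scene 42.51550855705564 249.06873855270106 190.98213744423384 [[-0.51270282  0.8585088  -0.00992251]
 [ 0.43975753  0.25266283 -0.86184384]
 [-0.73739347 -0.44623326 -0.50707666]] [ 290.31443351 -177.32357233 1686.39749267]
top 52.79730466126416 250.0452665220628 188.34532904808904 [[ 0.0133561  -0.99946525  0.02984678]
 [-0.98818252 -0.01775194 -0.15225036]
 [ 0.15269879 -0.0274606  -0.98789119]] [-14.84679705 529.53891373 945.06335182]
wrist 65.70646984690485 255.43033082353716 191.45151392360734 [[ 4.51026989e-01  8.92509978e-01 -7.70747293e-04]
 [ 8.60020872e-01 -4.34377520e-01  2.67731713e-01]
 [ 2.38618430e-01 -1.21417087e-01 -9.63493194e-01]] [-648.7687637   -34.39158867  378.32441567]
```

View pics/scene0.png

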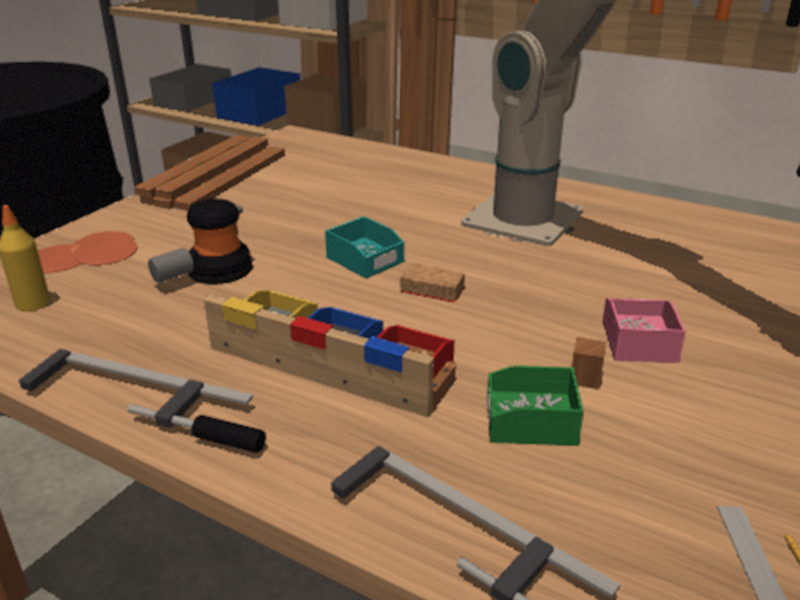

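View pics/top0.png

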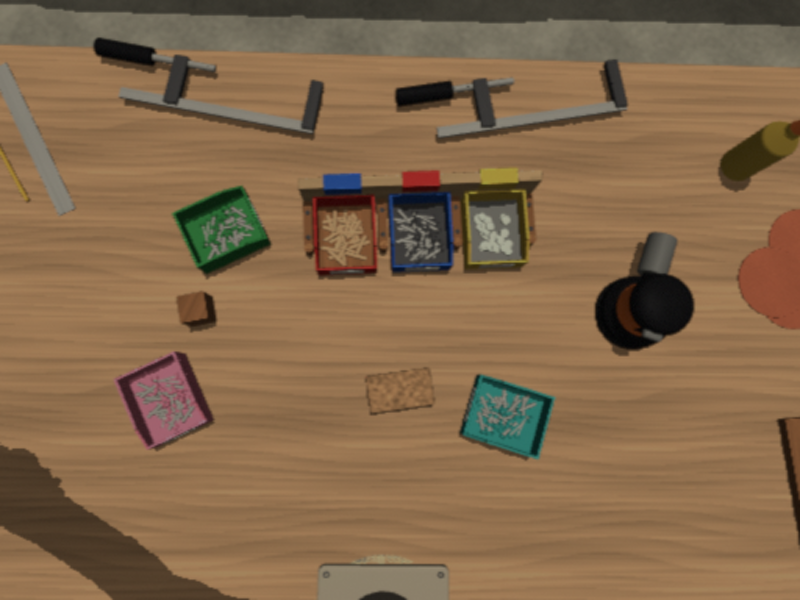

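View pics/wrist0.png

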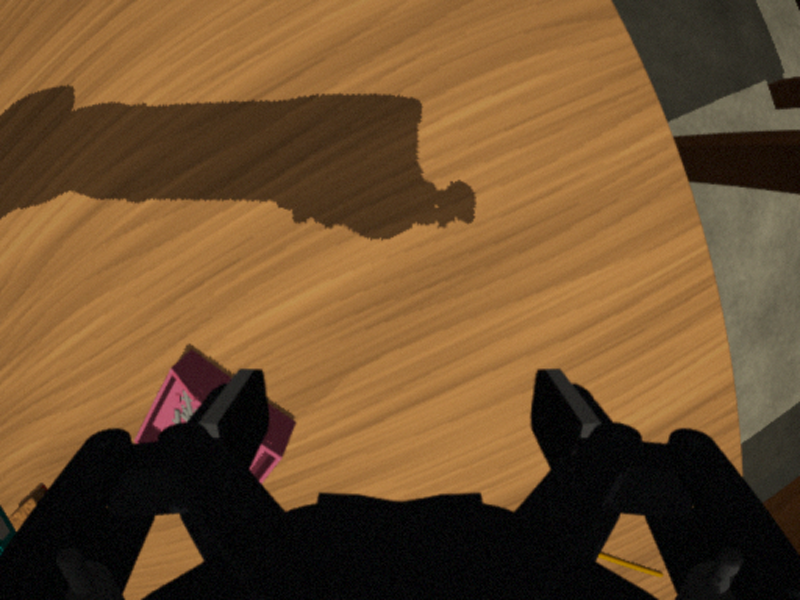

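The top view (800x600 scale) shows red bin at (345,233) under the blue clip (342,183). The blue bin is at (421,231) under the red clip (421,180), and yellow is home at (496,228). The look-alikes are green (222,228), pink (165,400) and turquoise (507,415). The offcut is at (196,308), the sanding block at (400,390) and the sander at (645,305). Next I measure from colour masks.

```bash
cat > h.py <<'E'
import numpy as np,cv2
from cell import *
def f(im): return 192/np.tan(np.radians(im["fov_y"]/2))
def ray(im,uv,z):
    R,t=np.array(im["R"]),np.array(im["t"]);C=-R.T@t
    d=R.T@np.array([(uv[0]-im["cx"])/f(im),(uv[1]-im["cy"])/f(im),1.])
    return C+d*(z-C[2])/d[2]
def proj(im,X):
    c=np.array(im["R"])@X+im["t"];return c[:2]/c[2]*f(im)+[im["cx"],im["cy"]]
HS={'red':[(0,4),(174,180)],'blue':[(108,125)],'yellow':[(24,32)]}
def mask(im,c,S=150,V=60):
    h=cv2.cvtColor(im["color"],cv2.COLOR_RGB2HSV);m=np.zeros(h.shape[:2],np.uint8)
    for a,b in HS[c]: m|=cv2.inRange(h,(a,S,V),(b,255,255))
    return m
def blobs(m,amin=30):
    cs,_=cv2.findContours(m,cv2.RETR_EXTERNAL,cv2.CHAIN_APPROX_NONE)
    return [c for c in cs if cv2.contourArea(c)>amin]
def save(im,n,box=None,k=4):
    a=im["color"][:,:,::-1]
    if box: a=a[box[1]:box[3],box[0]:box[2]]
    cv2.imwrite(n,cv2.resize(a,None,fx=k,fy=k,interpolation=cv2.INTER_CUBIC))
E
python3 - <<'E'
from h import *
import pickle
im=pickle.load(open('pics/top0.pkl','rb'))
print('C',-im["R"].T@im["t"])
for c in HS:
    for b in blobs(mask(im,c)):
        r=cv2.minAreaRect(b); print(c,cv2.contourArea(b),np.round(r[0],1),np.round(r[1],1),round(r[2],1))
        for p in cv2.boxPoints(r): print('   ',np.round(p,1),*[np.round(ray(im,p,z)[:2]) for z in (45,60,98)])
save(im,'pics/topcrop.png',(185,100,355,185),4)
im=pickle.load(open('pics/scene0.pkl','rb')); save(im,'pics/scenecrop.png',(120,170,310,270),4)
E
```

```text
C [ 379.16936632   20.51349274 1014.68537771]
red 127.0 [219.9 148.8] [47.9 39.3] 88.5
    [199.7 125.4] [692. 126.] [687. 125.] [675. 121.]
    [239.  124.4] [697.  25.] [692.  25.] [680.  24.]
    [240.2 172.2] [570.  19.] [567.  19.] [560.  19.]
    [200.9 173.2] [566. 119.] [563. 118.] [555. 114.]
red 203.0 [269.5 114. ] [10. 23.] 90.0
    [258. 109.] [740. -24.] [734. -24.] [720. -22.]
    [281. 109.] [741. -85.] [736. -83.] [722. -79.]
    [281. 119.] [714. -85.] [709. -83.] [696. -79.]
    [258. 119.] [713. -25.] [707. -24.] [694. -22.]
blue 173.5 [219.  116.5] [ 9. 22.] 90.0
    [208. 112.] [729. 106.] [723. 105.] [709. 101.]
    [230. 112.] [730.  49.] [725.  48.] [711.  47.]
    [230. 121.] [705.  48.] [700.  48.] [688.  47.]
    [208. 121.] [704. 105.] [699. 104.] [686. 101.]
yellow 41.0 [298.7 137.6] [ 6.9 32.1] 7.6
    [293.1 153.1] [ 623. -116.] [ 619. -114.] [ 610. -109.]
    [297.4 121.2] [ 709. -128.] [ 704. -126.] [ 691. -120.]
    [304.2 122.2] [ 707. -146.] [ 702. -143.] [ 689. -137.]
    [300. 154.] [ 621. -134.] [ 617. -132.] [ 608. -126.]
yellow 185.5 [319.5 113. ] [10. 23.] 90.0
    [308. 108.] [ 746. -156.] [ 740. -154.] [ 726. -147.]
    [331. 108.] [ 747. -217.] [ 742. -214.] [ 727. -204.]
    [331. 118.] [ 720. -217.] [ 715. -213.] [ 701. -204.]
    [308. 118.] [ 718. -156.] [ 713. -153.] [ 700. -146.]
```

View pics/topcrop.png

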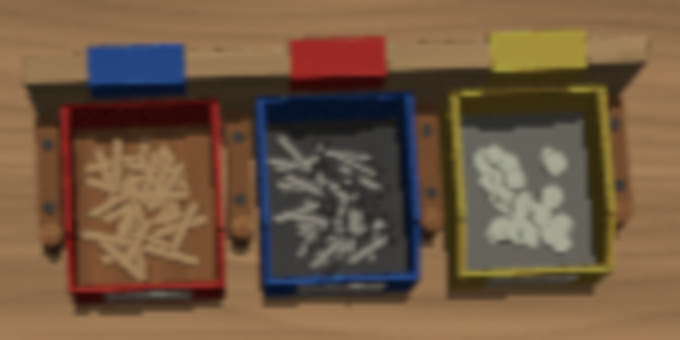

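View pics/scenecrop.png

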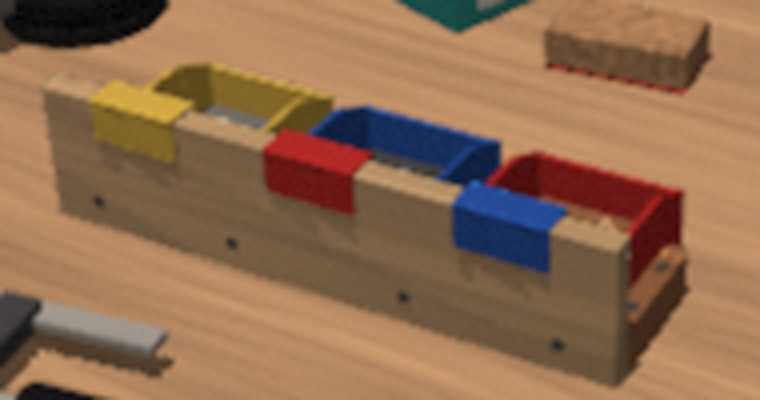

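```bash
cat >> h.py <<'E'
def up(im,box,k=8):
    x0,y0,x1,y1=box
    a=cv2.resize(im["color"][y0:y1,x0:x1],None,fx=k,fy=k,interpolation=cv2.INTER_CUBIC)
    return a
def upblobs(im,box,c,k=8,S=130,V=50,amin=2000):
    a=up(im,box,k); h=cv2.cvtColor(a,cv2.COLOR_RGB2HSV);m=np.zeros(h.shape[:2],np.uint8)
    for lo,hi in HS[c]: m|=cv2.inRange(h,(lo,S,V),(hi,255,255))
    cs=blobs(m,amin)
    return [((q[:,0,:]+.5)/k-.5+np.array(box[:2])) for q in cs]
E
python3 - <<'E'
from h import *
import pickle
im=pickle.load(open('pics/top0.pkl','rb'))
box=(185,100,355,185)
mids=[]
for c in ('blue','red','yellow'):
    for q in upblobs(im,box,c):
        w=np.ptp(q,axis=0)
        if w[1]<15:
            x0,x1=q[:,0].min(),q[:,0].max()
            xs=np.linspace(x0+2.5,x1-2.5,20)
            top=[[x,q[abs(q[:,0]-x)<.3][:,1].min()] for x in xs]
            bot=[[x,q[abs(q[:,0]-x)<.3][:,1].max()] for x in xs]
            T=np.array([ray(im,p,98)[:2] for p in top]);B=np.array([ray(im,p,98)[:2] for p in bot])
            ym=[ray(im,(x,np.mean([p[1] for p in top])+3),98)[1] for x in (x0,x1)]
            print('clip',c,'back edge',T.mean(0).round(1),'bottom',B.mean(0).round(1),'slope',np.polyfit(T[:,1],T[:,0],1)[0].round(3),'yrange',np.round(ym,1),np.mean(ym).round(1))
            mids.append([T[:,0].mean(),np.mean(ym)])
        else:
            r=cv2.minAreaRect(q.astype(np.float32));print('bin',c,np.round(q.min(0),1),np.round(q.max(0),1),len(q),round(r[2],2))
            for p in cv2.boxPoints(r): print('   ',p.round(1),ray(im,p,60)[:2].round(1),ray(im,p,45)[:2].round(1))
mids=np.array(mids);print(mids,np.degrees(np.arctan(np.polyfit(mids[:,1],mids[:,0],1)[0])))
# same in scene: clip top far/near; reproject check
E
```

```text
bin blue [248.6 122.7] [289.7 171.2] 1348 87.27
    [248.3 123.9] [6.938e+02 6.000e-01] [6.988e+02 3.000e-01]
    [288. 122.] [ 701.2 -101.5] [ 706.3 -103.4]
    [290.3 169.9] [ 575.6 -107. ] [ 578.7 -109.1]
    [250.6 171.8] [568.8  -6.9] [571.8  -7.3]
clip blue back edge [711.7  74.9] bottom [686.7  74.2] slope -0.076 yrange [104.   45.3] 74.7
bin red [199.4 124.1] [240.3 174.1] 1386 88.02
    [199.4 125. ] [687.9 125.6] [692.8 127.3]
    [239.5 123.6] [694.   23.2] [698.9  23.3]
    [241.2 173. ] [565.3  16.7] [568.3  16.6]
    [201.1 174.4] [559.9 117.1] [562.7 118.6]
clip red back edge [720.1 -49.8] bottom [693.2 -50. ] slope -0.065 yrange [-20.1 -79.7] -49.9
clip yellow back edge [ 577.  -168.4] bottom [ 572.9 -168.4] slope -0.064 yrange [-121.5 -215.3] -168.4
bin yellow [296.1 121.7] [304.4 154.3] 765 7.48
    [292.8 153.4] [ 618.5 -113.6] [ 622.2 -115.7]
    [297.1 121.1] [ 704.2 -124.9] [ 709.3 -127.2]
    [304.6 122.1] [ 702.1 -144.3] [ 707.1 -146.8]
    [300.3 154.4] [ 616.3 -132.7] [ 620.  -135.1]
bin yellow [333.3 121.3] [337.8 152.2] 704 85.83
    [332.9 121.5] [ 705.4 -217.7] [ 710.5 -221.5]
    [336.  121.3] [ 706.2 -225.9] [ 711.3 -229.8]
    [338.2 152.1] [ 624.4 -230. ] [ 628.3 -233.9]
    [335.1 152.3] [ 623.6 -221.9] [ 627.5 -225.7]
clip yellow back edge [ 727.5 -174.6] bottom [ 702.6 -174.3] slope -0.035 yrange [-143.9 -205.2] -174.6
[[ 711.71046967   74.65362805]
 [ 720.07501509  -49.89249813]
 [ 577.04005781 -168.37536875]
 [ 727.4521318  -174.56028641]] 14.452480193077504
```

```bash
python3 - <<'E'
from h import *
import pickle
im=pickle.load(open('pics/top0.pkl','rb'))
k=.64
th=.0634;n=np.array([np.cos(th),np.sin(th)]);m=np.array([-n[1],n[0]])
O=np.array([628.9,69.4])  # blue home
def p(nm,L,z):
    print(nm)
    for q in L:
        w=ray(im,((q[0]+.5)*k-.5,(q[1]+.5)*k-.5),z)[:2]; print('  ',w.round(),'uv',((w-O)@n).round(),((w-O)@m).round())
p('offcut top',[(177,295),(206,292),(209,320),(180,324)],60)
p('green',[(175,212),(243,187),(269,243),(206,272)],60)
p('block',[(366,378),(430,368),(434,402),(371,413)],32)
p('turq',[(480,376),(552,396),(540,457),(461,434)],60)
p('pink',[(178,353),(212,412),(152,447),(118,383)],60)
p('sander',[(596,313),(648,345)],10)
p('divider noses',[(309,250),(381,248)],30)
E
python3 - <<'E'
import sys;sys.path.insert(0,'.')
from h import *
import pickle
im=pickle.load(open('pics/top0.pkl','rb')); save(im,'pics/left.png',(60,100,340,280),2.8)
E
```

```text
offcut top
   [520. 333.] uv -92.0 270.0
   [526. 287.] uv -89.0 224.0
   [481. 280.] uv -134.0 220.0
   [474. 325.] uv -138.0 265.0
green
   [655. 345.] uv 44.0 273.0
   [700. 238.] uv 82.0 164.0
   [607. 192.] uv -14.0 123.0
   [558. 289.] uv -57.0 224.0
block
   [394.  32.] uv -236.0 -23.0
   [412. -72.] uv -225.0 -127.0
   [358. -78.] uv -280.0 -130.0
   [339.  23.] uv -292.0 -28.0
turq
   [ 400. -148.] uv -243.0 -202.0
   [ 370. -261.] uv -279.0 -314.0
   [ 277. -240.] uv -371.0 -286.0
   [ 310. -117.] uv -330.0 -166.0
pink
   [429. 325.] uv -184.0 268.0
   [339. 267.] uv -277.0 216.0
   [286. 355.] uv -325.0 306.0
   [381. 413.] uv -225.0 359.0
sander
   [ 509. -355.] uv -146.0 -416.0
   [ 456. -441.] uv -205.0 -499.0
divider noses
   [604. 130.] uv -21.0 62.0
   [610.  11.] uv -23.0 -57.0
```

View pics/left.png

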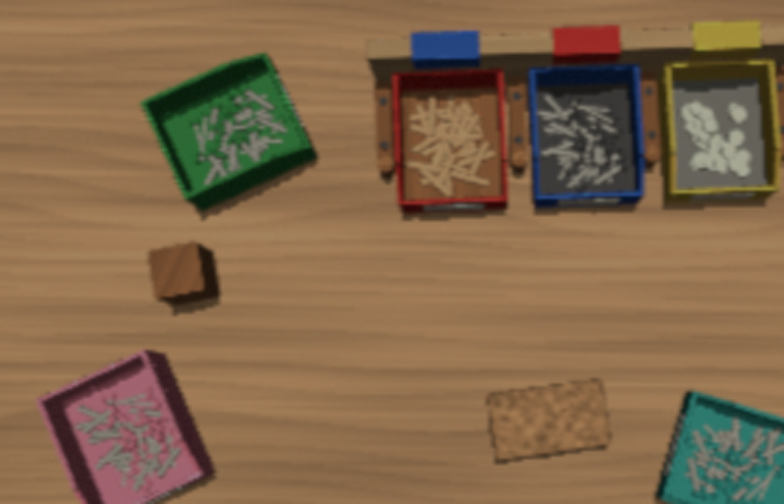

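Emit:
servo_tool([
  {"dx": 1.7,"dy": -3.2,"az": -0.065,"claw": -1},
  {"dx": 3.4,"dy": -6.4,"az": -0.13,"claw": -1},
  {"dx": 5.1,"dy": -9.6,"az": -0.195,"claw": -1},
  {"dx": 6.8,"dy": -12.8,"az": -0.26,"claw": -1},
  {"dx": 8.5,"dy": -16,"az": -0.325,"claw": -1},
  {"dx": 10.2,"dy": -19.2,"az": -0.39,"claw": -1},
  {"dx": 11.9,"dy": -22.4,"az": -0.455,"claw": -1},
  {"dx": 13.6,"dy": -25.6,"az": -0.52,"claw": -1},
])

```text
invalid input at $.increments[0]: expected keys dx, dy, dz, ax, ay, az, claw
```

Emit:
servo_tool([
  {"dx": 1.8,"dy": -3.2,"az": -0.065,"claw": -1},
  {"dx": 3.6,"dy": -6.4,"az": -0.13,"claw": -1},
  {"dx": 5.4,"dy": -9.6,"az": -0.195,"claw": -1},
  {"dx": 7.2,"dy": -12.8,"dz": -1,"az": -0.26,"claw": -1},
  {"dx": 9,"dy": -16,"dz": -3,"az": -0.325,"claw": -1},
  {"dx": 10.8,"dy": -19.2,"dz": -5,"az": -0.39,"claw": -1},
  {"dx": 12.6,"dy": -22.4,"dz": -7,"az": -0.455,"claw": -1},
  {"dx": 14.2,"dy": -25.8,"dz": -9,"az": -0.52,"claw": -1},
])

```text
invalid input at $.increments[0]: expected keys dx, dy, dz, ax, ay, az, claw
```

All keys are needed.

Emit:
servo_tool([
  {"dx": 1.7,"dy": -3.2,"dz": 0,"ax": 0,"ay": 0,"az": -0.065,"claw": -1},
  {"dx": 3.4,"dy": -6.4,"dz": 0,"ax": 0,"ay": 0,"az": -0.13,"claw": -1},
  {"dx": 5.1,"dy": -9.6,"dz": 0,"ax": 0,"ay": 0,"az": -0.195,"claw": -1},
  {"dx": 6.8,"dy": -12.8,"dz": 0,"ax": 0,"ay": 0,"az": -0.26,"claw": -1},
  {"dx": 8.5,"dy": -16,"dz": 0,"ax": 0,"ay": 0,"az": -0.325,"claw": -1},
  {"dx": 10.2,"dy": -19.2,"dz": 0,"ax": 0,"ay": 0,"az": -0.39,"claw": -1},
  {"dx": 11.9,"dy": -22.4,"dz": 0,"ax": 0,"ay": 0,"az": -0.455,"claw": -1},
  {"dx": 13.6,"dy": -25.6,"dz": 0,"ax": 0,"ay": 0,"az": -0.52,"claw": -1},
])

```text
clock: 0.82
eef_pos: [429.5, 322.5, 231.3]
tool_rot: [-1.571, 0.0, -0.991]
force: [1.2, 0.4, -0.3]
width: 85.2
```

Emit:
servo_tool([
  {"dx": 1.8,"dy": -3.2,"dz": 0,"ax": 0,"ay": 0,"az": -0.065,"claw": -1},
  {"dx": 3.6,"dy": -6.4,"dz": 0,"ax": 0,"ay": 0,"az": -0.13,"claw": -1},
  {"dx": 5.4,"dy": -9.6,"dz": 0,"ax": 0,"ay": 0,"az": -0.195,"claw": -1},
  {"dx": 7.2,"dy": -12.8,"dz": -1,"ax": 0,"ay": 0,"az": -0.26,"claw": -1},
  {"dx": 9,"dy": -16,"dz": -3,"ax": 0,"ay": 0,"az": -0.325,"claw": -1},
  {"dx": 10.8,"dy": -19.2,"dz": -5,"ax": 0,"ay": 0,"az": -0.39,"claw": -1},
  {"dx": 12.6,"dy": -22.4,"dz": -7,"ax": 0,"ay": 0,"az": -0.455,"claw": -1},
  {"dx": 14.2,"dy": -25.8,"dz": -9,"ax": 0,"ay": 0,"az": -0.52,"claw": -1},
])

```text
clock: 1.48
eef_pos: [571.4, 66.1, 140.9]
tool_rot: [-1.57, 0.0, -1.51]
force: [1.1, 0.2, 1.0]
width: 85.7
```

```bash
python3 - <<'E'
from h import *
im=get_image('wrist');save(im,'pics/w1.png',None,1.5)
E
```

```text
(no output)
```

View pics/w1.png

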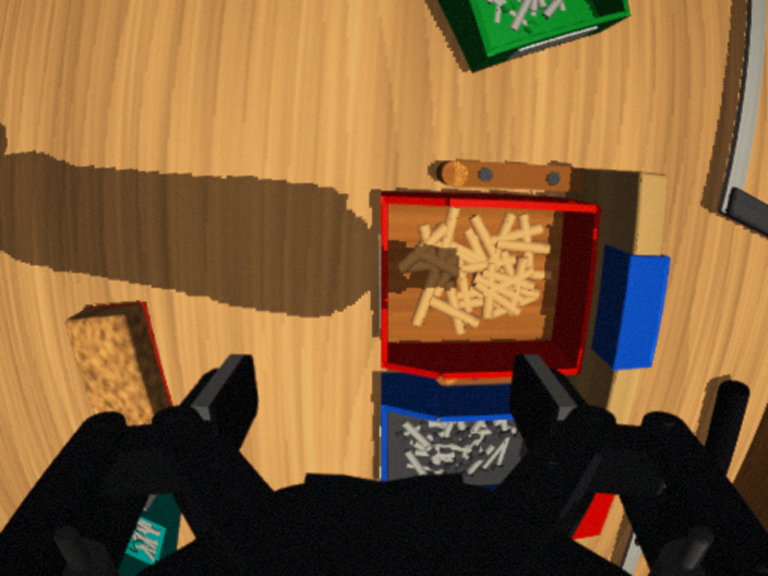

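The wrist view shows the red bin's front wall at column 384, between its corners at (384,196) and (384,370). The fingers straddle it. I'll cast those corners to metric for a centring check.

```bash
cat >> h.py <<'E'
def wray(im,uv,z):
    R,t=np.array(im["R"]),np.array(im["t"]);C=-R.T@t
    d=np.array([uv[0]-im["cx"],uv[1]-im["cy"]]);r=np.linalg.norm(d);a=r/f(im)
    v=R.T@np.append(np.sin(a)*d/r,np.cos(a)); return C+v*(z-C[2])/v[2]
E
python3 - <<'E'
from h import *
im=get_image('wrist')
for p,z in [((384,192),45),((384,375),45),((598,206),60),((580,375),60),((663,255),98),((655,368),98),((640,172),95)]:
    print(p,wray(im,((p[0]+.5)/1.5-.5,(p[1]+.5)/1.5-.5),z).round(1))
E
```

```text
(384, 192) [569.8 108.8  45. ]
(384, 375) [574.9   3.3  45. ]
(598, 206) [683.9 111.6  60. ]
(580, 375) [690.8  12.7  60. ]
(663, 255) [704.5  94.5  98. ]
(655, 368) [715.5  34.9  98. ]
(640, 172) [686.6 131.9  95. ]
```

```bash
python3 - <<'E'
from h import *
import pickle
im=pickle.load(open('pics/scene0.pkl','rb'))
print('C',-im["R"].T@im["t"])
for p in [(455,211),(553,233),(570,207),(476,183),(266,151),(355,170),(94,103),(177,122)]:
    print(p,ray(im,((p[0]+.5)/4-.5+120,(p[1]+.5)/4-.5+170),98).round(1))
w=get_image('wrist');s=read_state();print(s['eef_pos'],s['tool_rot'],s['qd'].round(3))
print('Cw',-w["R"].T@w["t"], w["R"])
# red disc? check fingertips: project TCP
E
```

```text
C [1470.36291084  548.09223691  705.18822533]
(455, 211) [721.   53.5  98. ]
(553, 233) [712.4 110.5  98. ]
(570, 207) [686.1 106.1  98. ]
(476, 183) [691.5  48.7  98. ]
(266, 151) [723.5 -73.7  98. ]
(355, 170) [714.4 -17.8  98. ]
(94, 103) [ 731.9 -196.1   98. ]
(177, 122) [ 724.1 -138.8   98. ]
[570.31768306  62.75525045 140.15095167] [-1.57386758 -0.00270187 -1.51445758] [-0.062 -0.039 -0.057 -0.003 -0.013  0.019 -0.002]
Cw [567.38197413 126.75153091 281.43026582] [[ 0.99868098  0.0512635  -0.00289164]
 [ 0.05010662 -0.96075312  0.27284201]
 [ 0.01120869 -0.27262702 -0.96205451]]
```

Emit:
servo_tool([
  {"dx": 0,"dy": 0,"dz": -3,"ax": 0,"ay": 0,"az": 0,"claw": -1},
  {"dx": 0,"dy": 0,"dz": -5,"ax": 0,"ay": 0,"az": 0,"claw": -1},
  {"dx": 0,"dy": 0,"dz": -5,"ax": 0,"ay": 0,"az": 0,"claw": -1},
  {"dx": 0,"dy": 0,"dz": -5,"ax": 0,"ay": 0,"az": 0,"claw": -1},
])

```text
clock: 1.97
eef_pos: [569.7, 68.5, 91.7]
tool_rot: [-1.573, 0.001, -1.506]
force: [0.8, 0.3, -0.1]
width: 85.6
```

```bash
python3 - <<'E'
from h import *
w=get_image('wrist');save(w,'pics/w2.png',None,1.5)
import pickle;pickle.dump(w,open('pics/w2.pkl','wb'))
t=get_image('top');save(t,'pics/t2.png',(185,100,355,185),4)
for _ in range(3):
    s=read_state();print(s['clock'],s['eef_pos'],s['tool_rot'],s['qd'].round(3)); get_image('top')
print(-w["R"].T@w["t"])
E
```

```text
2.0667 [571.33607285  68.10456685  93.23290301] [-1.56887685e+00  4.80272973e-04 -1.50659703e+00] [ 0.002 -0.01   0.007 -0.005 -0.002 -0.004  0.002]
2.1167 [571.59305296  67.95501032  93.51101637] [-1.56814259e+00  4.09744171e-04 -1.50678818e+00] [ 0.003 -0.004  0.004  0.001 -0.002 -0.003  0.001]
2.1667 [571.61015383  67.81640466  93.52506958] [-1.56801970e+00  3.80831267e-04 -1.50703298e+00] [ 0.003  0.003 -0.     0.003 -0.002 -0.005  0.001]
[565.08968012 135.63812697 234.45316232]
```

View pics/w2.png

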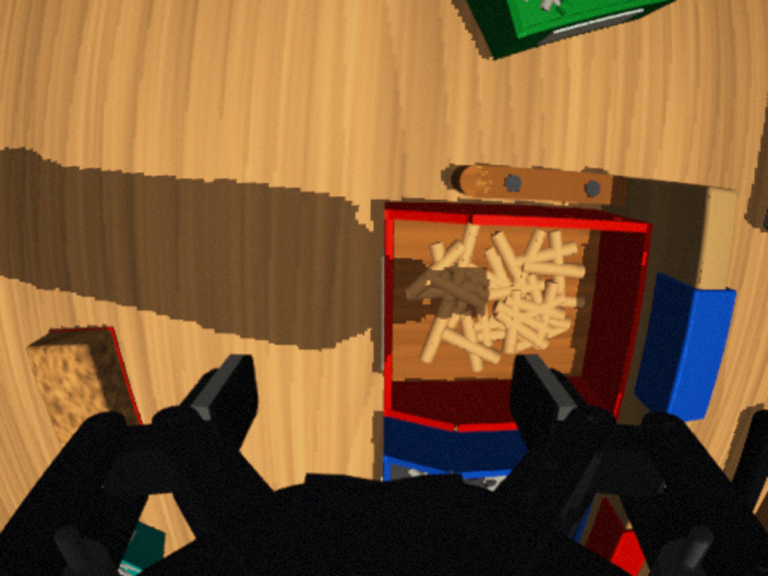

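View pics/t2.png

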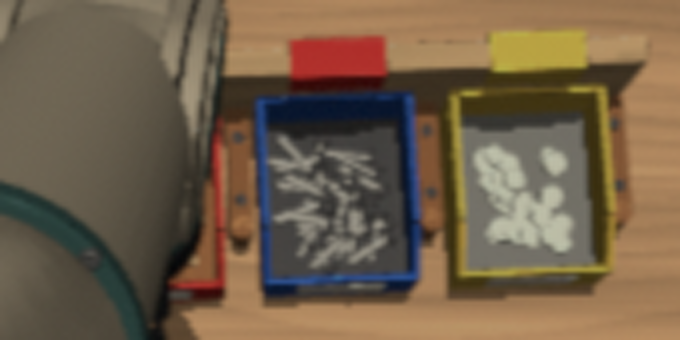

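```bash
python3 - <<'E'
from h import *
im=get_image('wrist')
for p,z in [((386,209),45),((386,417),45),((650,225),60),((617,424),60),((735,290),98),((705,418),98),((388,457),45)]:
    print(p,wray(im,((p[0]+.5)/1.5-.5,(p[1]+.5)/1.5-.5),z).round(1))
E
```

```text
(386, 209) [569.1 117.   45. ]
(386, 417) [575.8  15.2  45. ]
(650, 225) [688.2 123.   60. ]
(617, 424) [695.9  20.3  60. ]
(735, 290) [713.9 104.7  98. ]
(705, 418) [719.1  44.4  98. ]
(388, 457) [578.5 -10.   45. ]
```

The wrist view now agrees with the top view: front wall mid at about (573,66), bin back mid (692,72), clip mid y 74.5. Next I descend and grip.

Emit:
servo_tool([
  {"dx": 0.1,"dy": -0.1,"dz": -2.5,"ax": 0,"ay": 0,"az": 0,"claw": -1},
  {"dx": 0.1,"dy": -0.1,"dz": -5,"ax": 0,"ay": 0,"az": 0,"claw": -1},
  {"dx": 0.1,"dy": -0.1,"dz": -6.7,"ax": 0,"ay": 0,"az": 0,"claw": -0.5},
  {"dx": 0.1,"dy": -0.1,"dz": -6.7,"ax": 0,"ay": 0,"az": 0,"claw": 0},
  {"dx": 0.1,"dy": -0.1,"dz": -6.7,"ax": 0,"ay": 0,"az": 0,"claw": 0.4},
  {"dx": 0.1,"dy": -0.1,"dz": -6.7,"ax": 0,"ay": 0,"az": 0,"claw": 0.4},
])

```text
clock: 2.77
eef_pos: [572.5, 66.2, 26.1]
tool_rot: [-1.569, -0.0, -1.508]
force: [0.4, -0.0, -0.0]
width: 38.5
```

Emit:
servo_tool([
  {"dx": 0,"dy": 0,"dz": -0.2,"ax": 0,"ay": 0,"az": 0,"claw": 1},
  {"dx": 0,"dy": 0,"dz": -0.2,"ax": 0,"ay": 0,"az": 0,"claw": 1},
  {"dx": 0,"dy": 0,"dz": -0.2,"ax": 0,"ay": 0,"az": 0,"claw": 1},
  {"dx": 0,"dy": 0,"dz": -0.2,"ax": 0,"ay": 0,"az": 0,"claw": 1},
  {"dx": 0,"dy": 0,"dz": -0.2,"ax": 0,"ay": 0,"az": 0,"claw": 1},
  {"dx": 0,"dy": 0,"dz": -0.2,"ax": 0,"ay": 0,"az": 0,"claw": 1},
])

```text
clock: 3.27
eef_pos: [572.1, 66.3, 24.0]
tool_rot: [-1.57, 0.0, -1.508]
force: [-0.3, -0.1, 5.8]
width: 2.6
```

Emit:
servo_tool([
  {"dx": -0.5,"dy": -0.03,"dz": 0,"ax": 0,"ay": 0,"az": 0,"claw": 1},
  {"dx": -1,"dy": -0.06,"dz": 0,"ax": 0,"ay": 0,"az": 0,"claw": 1},
  {"dx": -2,"dy": -0.13,"dz": 0,"ax": 0,"ay": 0,"az": 0,"claw": 1},
  {"dx": -3,"dy": -0.19,"dz": 0,"ax": 0,"ay": 0,"az": 0,"claw": 1},
  {"dx": -3,"dy": -0.19,"dz": 0,"ax": 0,"ay": 0,"az": 0,"claw": 1},
])

```text
clock: 3.68
eef_pos: [542.2, 64.3, 24.0]
tool_rot: [-1.568, 0.0, -1.508]
force: [1.2, -0.8, 6.6]
width: 2.6
```

```bash
python3 - <<'E'
from h import *
w=get_image('wrist');save(w,'pics/w3.png',None,1.5)
print(read_state()['force'])
t=get_image('scene');save(t,'pics/s3.png',(120,120,400,300),2.8)
E
```

```text
[ 0.30950724 -0.48755696  7.36645948]
```

View pics/w3.png

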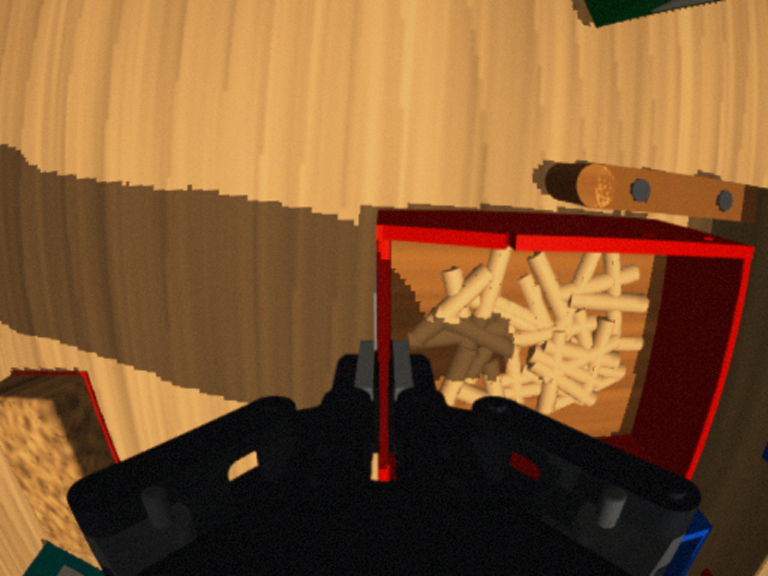

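View pics/s3.png

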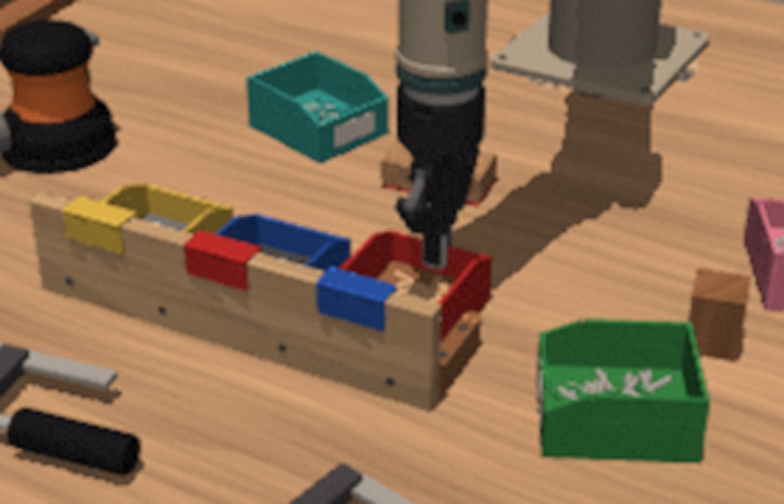

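The front wall is held and the bin followed the 30 mm pull. I'll pull it fully out, then to the left.

Emit:
servo_tool([
  {"dx": -1,"dy": -0.06,"dz": 0,"ax": 0,"ay": 0,"az": 0,"claw": 1},
  {"dx": -2.5,"dy": -0.16,"dz": 0,"ax": 0,"ay": 0,"az": 0,"claw": 1},
  {"dx": -4.2,"dy": -0.27,"dz": 0,"ax": 0,"ay": 0,"az": 0,"claw": 1},
  {"dx": -5.9,"dy": -0.37,"dz": 0,"ax": 0,"ay": 0,"az": 0,"claw": 1},
  {"dx": -7.6,"dy": -0.48,"dz": 0,"ax": 0,"ay": 0,"az": 0,"claw": 1},
  {"dx": -9.2,"dy": -0.58,"dz": 0,"ax": 0,"ay": 0,"az": 0,"claw": 1},
  {"dx": -10.2,"dy": -0.65,"dz": 0,"ax": 0,"ay": 0,"az": 0,"claw": 1},
  {"dx": -10.2,"dy": -0.65,"dz": 0,"ax": 0,"ay": 0,"az": 0,"claw": 1},
])

```text
clock: 4.45
eef_pos: [441.5, 57.8, 24.0]
tool_rot: [-1.565, -0.001, -1.509]
force: [4.7, 1.8, 3.2]
width: 2.4
```

Emit:
servo_tool([
  {"dx": -0.06,"dy": 1,"dz": 0,"ax": 0,"ay": 0,"az": 0,"claw": 1},
  {"dx": -0.16,"dy": 2.6,"dz": 0,"ax": 0,"ay": 0,"az": 0,"claw": 1},
  {"dx": -0.29,"dy": 4.5,"dz": 0,"ax": 0,"ay": 0,"az": 0,"claw": 1},
  {"dx": -0.42,"dy": 6.6,"dz": 0,"ax": 0,"ay": 0,"az": 0,"claw": 1},
  {"dx": -0.55,"dy": 8.7,"dz": 0,"ax": 0,"ay": 0,"az": 0,"claw": 1},
  {"dx": -0.68,"dy": 10.8,"dz": 0,"ax": 0,"ay": 0,"az": 0,"claw": 1},
  {"dx": -0.78,"dy": 12.3,"dz": 0,"ax": 0,"ay": 0,"az": 0,"claw": 1},
  {"dx": -0.78,"dy": 12.3,"dz": 0,"ax": 0,"ay": 0,"az": 0,"claw": 1},
])

```text
clock: 5.12
eef_pos: [433.2, 181.5, 24.0]
tool_rot: [-1.567, -0.001, -1.507]
force: [2.0, 0.7, 9.0]
width: 3.0
```

```bash
python3 - <<'E'
from h import *
w=get_image('top');save(w,'pics/t4.png',(60,90,360,290),2.6)
t=get_image('wrist');save(t,'pics/w4.png',None,1.5)
E
```

```text
(no output)
```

View pics/t4.png

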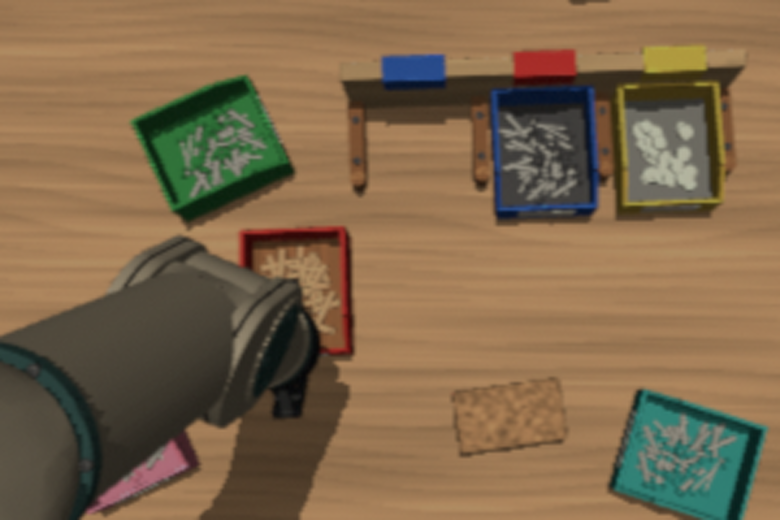

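View pics/w4.png

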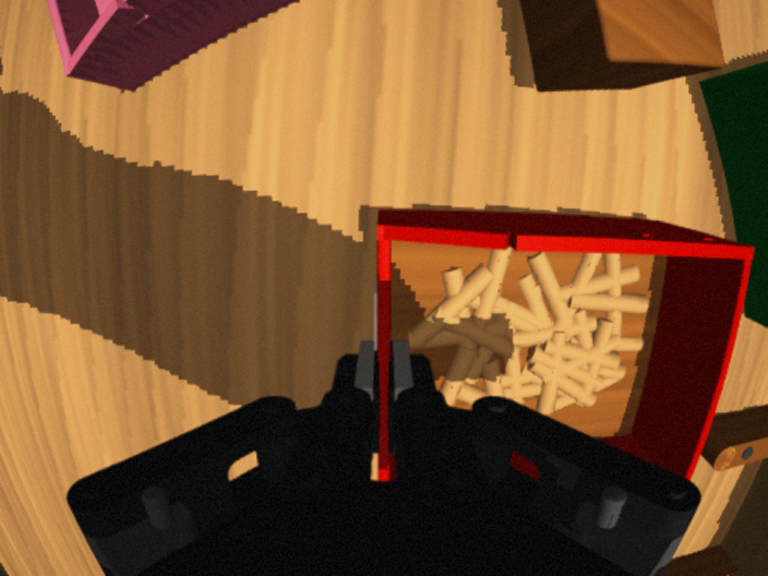

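Emit:
servo_tool([
  {"dx": 0,"dy": 0,"dz": 0,"ax": 0,"ay": 0,"az": 0,"claw": 0.3},
  {"dx": 0,"dy": 0,"dz": 0,"ax": 0,"ay": 0,"az": 0,"claw": 0.3},
  {"dx": 0,"dy": 0,"dz": 0,"ax": 0,"ay": 0,"az": 0,"claw": 0.3},
  {"dx": 0,"dy": 0,"dz": 1.5,"ax": 0,"ay": 0,"az": 0,"claw": 0.3},
  {"dx": 0,"dy": 0,"dz": 4,"ax": 0,"ay": 0,"az": 0,"claw": 0},
  {"dx": 0,"dy": 0,"dz": 7,"ax": 0,"ay": 0,"az": 0,"claw": -0.3},
  {"dx": 0,"dy": 0,"dz": 9,"ax": 0,"ay": 0,"az": 0,"claw": -0.5},
  {"dx": 0,"dy": 0,"dz": 9,"ax": 0,"ay": 0,"az": 0,"claw": -0.5},
])

```text
clock: 5.88
eef_pos: [433.2, 181.1, 115.7]
tool_rot: [-1.566, 0.002, -1.508]
force: [-0.1, -0.3, 0.1]
width: 63.9
```

Emit:
servo_tool([
  {"dx": 1.2,"dy": -2,"dz": 0,"ax": 0,"ay": 0,"az": 0,"claw": -0.5},
  {"dx": 3.4,"dy": -5.6,"dz": 0,"ax": 0,"ay": 0,"az": 0,"claw": -0.5},
  {"dx": 5.5,"dy": -9,"dz": 0,"ax": 0,"ay": 0,"az": 0,"claw": -0.5},
  {"dx": 7.6,"dy": -12.5,"dz": 0,"ax": 0,"ay": 0,"az": 0,"claw": -0.5},
  {"dx": 9.8,"dy": -16,"dz": 0,"ax": 0,"ay": 0,"az": 0,"claw": -0.5},
  {"dx": 12,"dy": -19.5,"dz": 0,"ax": 0,"ay": 0,"az": 0,"claw": -0.5},
  {"dx": 14,"dy": -22.8,"dz": 0,"ax": 0,"ay": 0,"az": 0,"claw": -0.5},
  {"dx": 14.7,"dy": -24,"dz": 0,"ax": 0,"ay": 0,"az": 0,"claw": -0.5},
])

```text
clock: 6.55
eef_pos: [580.7, -66.3, 112.5]
tool_rot: [-1.569, -0.005, -1.514]
force: [1.3, -0.5, 0.9]
width: 64.1
```

Emit:
servo_tool([
  {"dx": 0,"dy": 0,"dz": 0,"ax": 0,"ay": 0,"az": 0,"claw": -0.5},
  {"dx": 0,"dy": 0,"dz": -1,"ax": 0,"ay": 0,"az": 0,"claw": -0.5},
  {"dx": 0,"dy": 0,"dz": -3,"ax": 0,"ay": 0,"az": 0,"claw": -0.5},
  {"dx": 0,"dy": 0,"dz": -3,"ax": 0,"ay": 0,"az": 0,"claw": -0.5},
  {"dx": 0,"dy": 0,"dz": -3,"ax": 0,"ay": 0,"az": 0,"claw": -0.5},
  {"dx": 0,"dy": 0,"dz": -3,"ax": 0,"ay": 0,"az": 0,"claw": -0.5},
])

```text
clock: 7.05
eef_pos: [578.2, -57.7, 82.7]
tool_rot: [-1.572, 0.001, -1.506]
force: [-0.7, -0.4, 0.8]
width: 64.3
```

```bash
python3 - <<'E'
from h import *
t=get_image('wrist');save(t,'pics/w5.png',None,1.5)
s=read_state();print(s['eef_pos'],s['width'])
w=get_image('top');save(w,'pics/t5.png',(60,90,360,290),2.6)
E
```

```text
[578.6925743  -58.0799796   83.23932669] 64.05762846339923
```

View pics/w5.png

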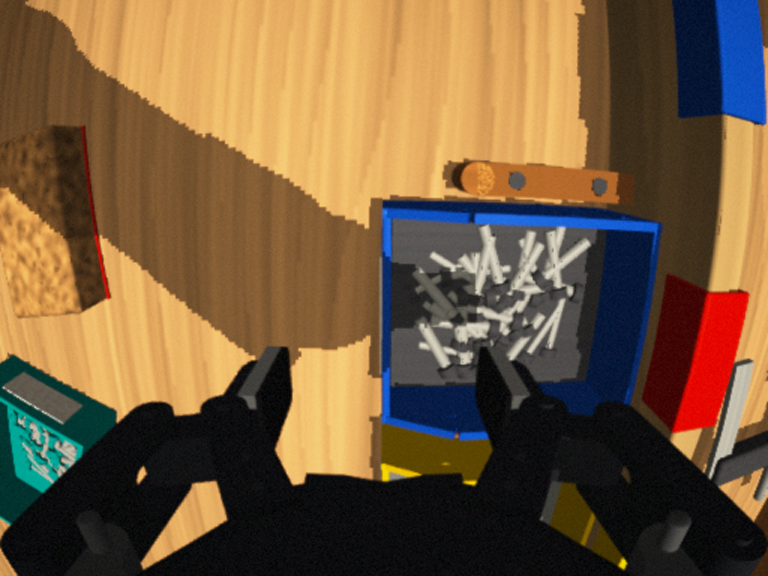

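View pics/t5.png

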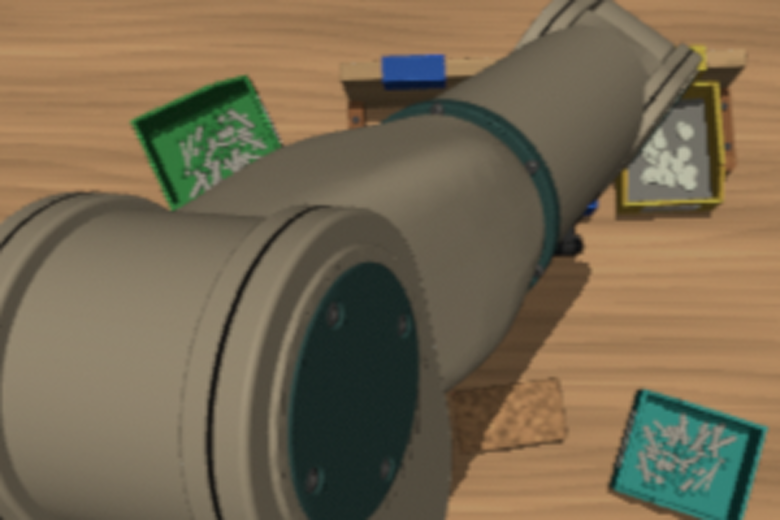

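The wrist view shows the blue bin's front wall at column 386, straddled by the fingers at columns 290 and 480. It is centred as before, so I grip it.

Emit:
servo_tool([
  {"dx": 0.1,"dy": 0,"dz": -2.5,"ax": 0,"ay": 0,"az": 0,"claw": -0.5},
  {"dx": 0.1,"dy": 0,"dz": -5,"ax": 0,"ay": 0,"az": 0,"claw": -0.3},
  {"dx": 0.1,"dy": 0,"dz": -5.8,"ax": 0,"ay": 0,"az": 0,"claw": 0.2},
  {"dx": 0.1,"dy": 0,"dz": -5.8,"ax": 0,"ay": 0,"az": 0,"claw": 0.6},
  {"dx": 0.1,"dy": 0,"dz": -5.8,"ax": 0,"ay": 0,"az": 0,"claw": 1},
  {"dx": 0.1,"dy": 0,"dz": -5.8,"ax": 0,"ay": 0,"az": 0,"claw": 1},
  {"dx": 0.1,"dy": 0,"dz": -5.8,"ax": 0,"ay": 0,"az": 0,"claw": 1},
  {"dx": 0.1,"dy": 0,"dz": -5.8,"ax": 0,"ay": 0,"az": 0,"claw": 1},
])

```text
clock: 7.82
eef_pos: [580.4, -59.5, 26.4]
tool_rot: [-1.569, -0.0, -1.508]
force: [-1.2, -0.7, 6.6]
width: 2.2
```

Emit:
servo_tool([
  {"dx": 0,"dy": 0,"dz": 0,"ax": 0,"ay": 0,"az": 0,"claw": 1},
  {"dx": 0,"dy": 0,"dz": 0,"ax": 0,"ay": 0,"az": 0,"claw": 1},
])

```text
clock: 7.98
eef_pos: [580.5, -59.5, 26.4]
tool_rot: [-1.569, -0.0, -1.508]
force: [-1.1, 0.0, 7.4]
width: 2.4
```

Emit:
servo_tool([
  {"dx": -0.8,"dy": -0.05,"dz": 0,"ax": 0,"ay": 0,"az": 0,"claw": 1},
  {"dx": -2.3,"dy": -0.15,"dz": 0,"ax": 0,"ay": 0,"az": 0,"claw": 1},
  {"dx": -4.3,"dy": -0.27,"dz": 0,"ax": 0,"ay": 0,"az": 0,"claw": 1},
  {"dx": -6.5,"dy": -0.41,"dz": 0,"ax": 0,"ay": 0,"az": 0,"claw": 1},
  {"dx": -8.8,"dy": -0.56,"dz": 0,"ax": 0,"ay": 0,"az": 0,"claw": 1},
  {"dx": -11,"dy": -0.7,"dz": 0,"ax": 0,"ay": 0,"az": 0,"claw": 1},
  {"dx": -12.7,"dy": -0.81,"dz": 0,"ax": 0,"ay": 0,"az": 0,"claw": 1},
  {"dx": -13,"dy": -0.82,"dz": 0,"ax": 0,"ay": 0,"az": 0,"claw": 1},
])

```text
clock: 8.65
eef_pos: [449.4, -68.2, 26.4]
tool_rot: [-1.568, -0.001, -1.51]
force: [4.5, 0.3, 6.0]
width: 2.5
```

Emit:
servo_tool([
  {"dx": -0.06,"dy": 1,"dz": 0,"ax": 0,"ay": 0,"az": 0,"claw": 1},
  {"dx": -0.16,"dy": 2.6,"dz": 0,"ax": 0,"ay": 0,"az": 0,"claw": 1},
  {"dx": -0.29,"dy": 4.5,"dz": 0,"ax": 0,"ay": 0,"az": 0,"claw": 1},
  {"dx": -0.42,"dy": 6.6,"dz": 0,"ax": 0,"ay": 0,"az": 0,"claw": 1},
  {"dx": -0.55,"dy": 8.7,"dz": 0,"ax": 0,"ay": 0,"az": 0,"claw": 1},
  {"dx": -0.68,"dy": 10.8,"dz": 0,"ax": 0,"ay": 0,"az": 0,"claw": 1},
  {"dx": -0.79,"dy": 12.5,"dz": 0,"ax": 0,"ay": 0,"az": 0,"claw": 1},
  {"dx": -0.79,"dy": 12.5,"dz": 0,"ax": 0,"ay": 0,"az": 0,"claw": 1},
])

```text
clock: 9.32
eef_pos: [444.5, 58.3, 26.3]
tool_rot: [-1.564, -0.002, -1.507]
force: [3.3, -0.6, 9.8]
width: 2.4
```

```bash
python3 - <<'E'
from h import *
t=get_image('wrist');save(t,'pics/w6.png',None,1.5)
s=read_state();print(s['eef_pos'],s['width'])
w=get_image('top');save(w,'pics/t6.png',(60,90,360,290),2.6)
E
```

```text
[444.51975966  58.33248209  26.32965833] 2.3384155010789978
```

View pics/w6.png

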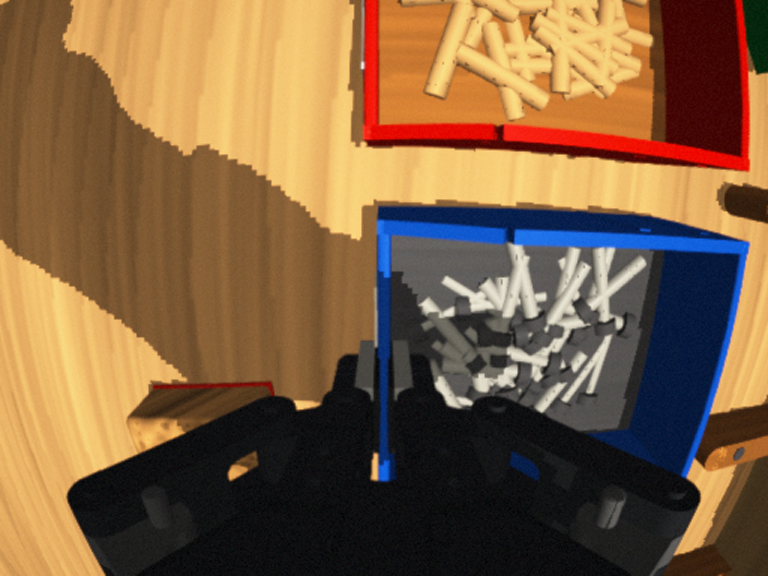

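View pics/t6.png

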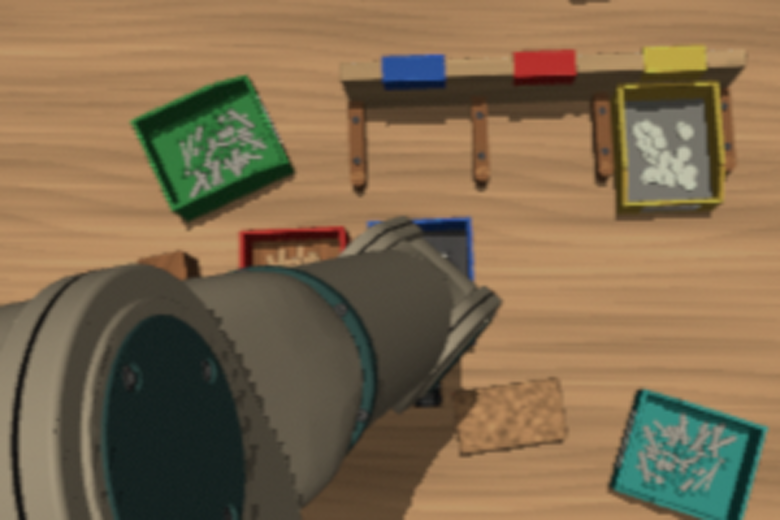

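```bash
python3 - <<'E'
from h import *
im=get_image('top')
th=.0634;n=np.array([np.cos(th),np.sin(th)]);m=np.array([-n[1],n[0]]);O=np.array([628.9,69.4])
for p,z in [((369,222),60),((472,219),60),((474.5,275),60),((359,180),30),((481,177),30),((603,175),30),((356,108),30),((480,105),30)]:
    w=ray(im,((p[0]+.5)/2.6-.5+60,(p[1]+.5)/2.6-.5+90),z)[:2];print(p,w.round(1),((w-O)@n).round(1),((w-O)@m).round(1))
w=get_image('wrist')
for p,z in [((378,232),45),((749,243),60),((693,478),60)]:
    w_=wray(w,((p[0]+.5)/1.5-.5,(p[1]+.5)/1.5-.5),z)[:2];print(p,w_.round(1),((w_-O)@n).round(1),((w_-O)@m).round(1))
E
```

```text
(369, 222) [558.1 115.6] -67.7 50.6
(472, 219) [563.   16.6] -69.1 -48.5
(474.5, 275) [508.5  13.3] -123.8 -48.4
(359, 180) [606.2 130. ] -18.8 61.9
(481, 177) [611.8   8.2] -21.0 -60.0
(603, 175) [ 616.4 -114.6] -24.2 -182.9
(356, 108) [680.6 135.5] 55.8 62.7
(480, 105) [686.6  10.4] 53.8 -62.6
(378, 232) [439.3 107.2] -186.8 49.8
(749, 243) [558.6 117.6] -67.1 52.5
(693, 478) [567.9  25.3] -63.6 -40.2
```

Blue is centred on its bay (v about +1 against +0.5 mm) and square, and the sanding block has not moved. I push it in.

Emit:
servo_tool([
  {"dx": 0.8,"dy": 0.03,"dz": 0,"ax": 0,"ay": 0,"az": 0,"claw": 1},
  {"dx": 2.2,"dy": 0.1,"dz": 0,"ax": 0,"ay": 0,"az": 0,"claw": 1},
  {"dx": 4,"dy": 0.2,"dz": 0,"ax": 0,"ay": 0,"az": 0,"claw": 1},
  {"dx": 6,"dy": 0.35,"dz": 0,"ax": 0,"ay": 0,"az": 0,"claw": 1},
  {"dx": 8,"dy": 0.5,"dz": 0,"ax": 0,"ay": 0,"az": 0,"claw": 1},
  {"dx": 9.9,"dy": 0.63,"dz": 0,"ax": 0,"ay": 0,"az": 0,"claw": 1},
  {"dx": 11.2,"dy": 0.71,"dz": 0,"ax": 0,"ay": 0,"az": 0,"claw": 1},
  {"dx": 11.8,"dy": 0.75,"dz": 0,"ax": 0,"ay": 0,"az": 0,"claw": 1},
])

```text
clock: 10.18
eef_pos: [552.1, 65.5, 26.2]
tool_rot: [-1.586, 0.004, -1.507]
force: [-24.9, -1.2, 36.4]
width: 2.5
```

Emit:
servo_tool([
  {"dx": 0,"dy": 0,"dz": 0,"ax": 0,"ay": 0,"az": 0,"claw": 1},
  {"dx": 0.2,"dy": 0.01,"dz": 0,"ax": 0,"ay": 0,"az": 0,"claw": 1},
  {"dx": 0.5,"dy": 0.03,"dz": 0,"ax": 0,"ay": 0,"az": 0,"claw": 1},
  {"dx": 0.5,"dy": 0.03,"dz": 0,"ax": 0,"ay": 0,"az": 0,"claw": 1},
])

```text
clock: 10.52
eef_pos: [552.5, 65.6, 26.2]
tool_rot: [-1.593, 0.006, -1.508]
force: [-27.4, -1.9, 37.9]
width: 2.4
```

```bash
python3 - <<'E'
from h import *
t=get_image('wrist');save(t,'pics/w7.png',None,1.5)
s=read_state();print(s['eef_pos'],s['width'],s['force'],s['torque'])
w=get_image('top');save(w,'pics/t7.png',(60,90,360,290),2.6)
w=get_image('scene');save(w,'pics/s7.png',(120,100,400,300),2.8)
E
```

```text
[552.47968388  65.59422808  26.21655653] 2.4172332572643485 [-27.64901665  -1.08095875  37.2202021 ] [-0.33872315  5.54784402  0.10361732]
```

View pics/w7.png

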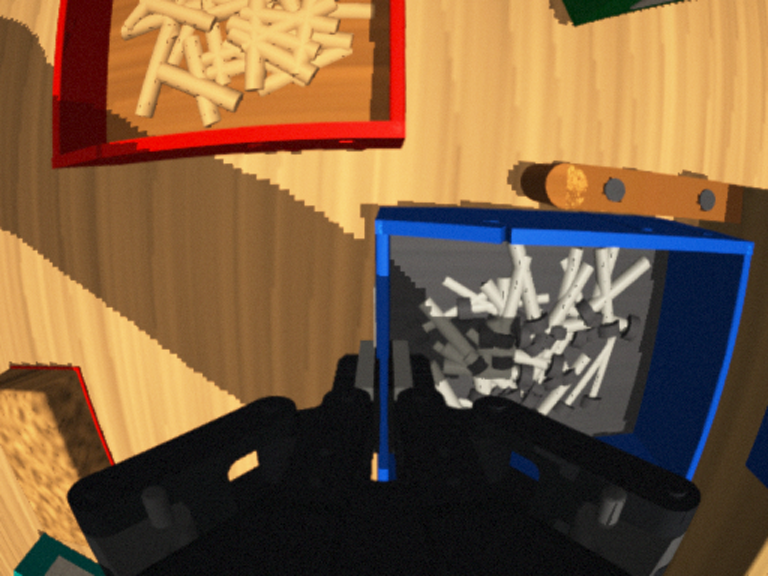

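View pics/s7.png

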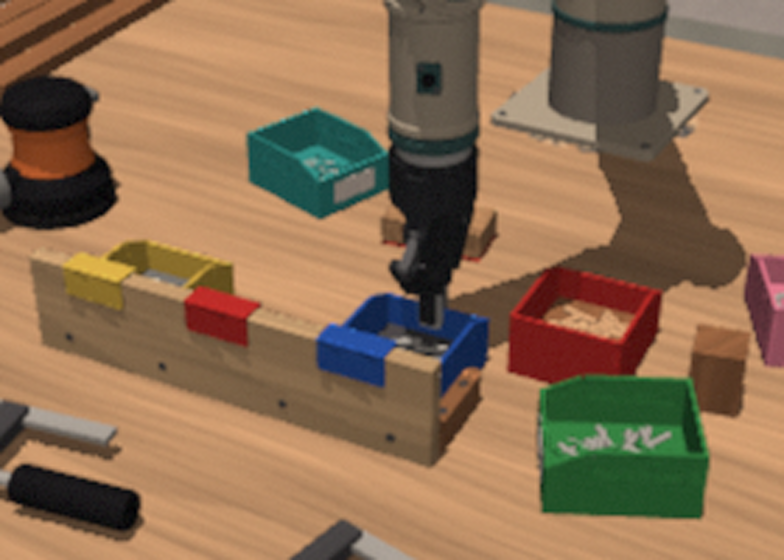

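View pics/t7.png

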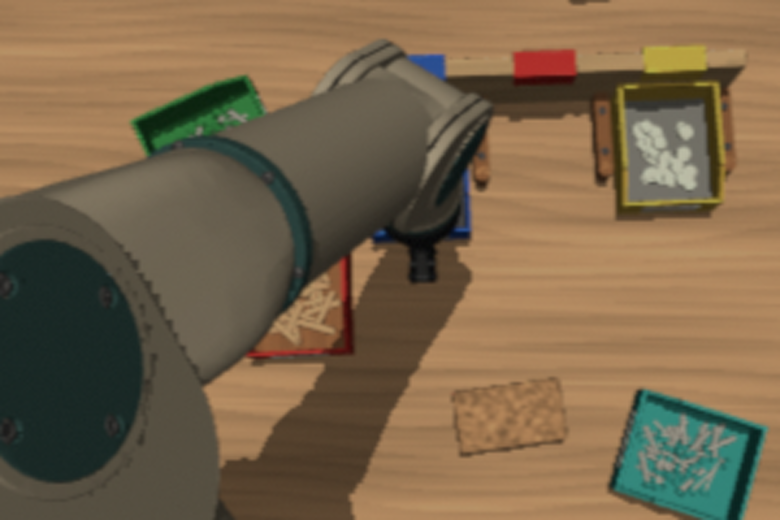

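The bin stopped about 20 mm short, with -27 N in x and 37 N in z. I'll check the empty bays in the earlier picture for an obstruction.

```bash
python3 - <<'E'
import cv2,numpy as np
a=cv2.imread('pics/t6.png')[40:220,330:640]
a=cv2.resize(a,None,fx=2.5,fy=2.5,interpolation=cv2.INTER_CUBIC)
a=np.clip((a/255.)**.5*255,0,255).astype(np.uint8);cv2.imwrite('pics/bays.png',a)
a=cv2.imread('pics/w5.png')[0:300,380:768];a=np.clip((a/255.)**.5*255,0,255).astype(np.uint8);cv2.imwrite('pics/w5c.png',cv2.resize(a,None,fx=2,fy=2))
E
```

```text
(no output)
```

View pics/bays.png

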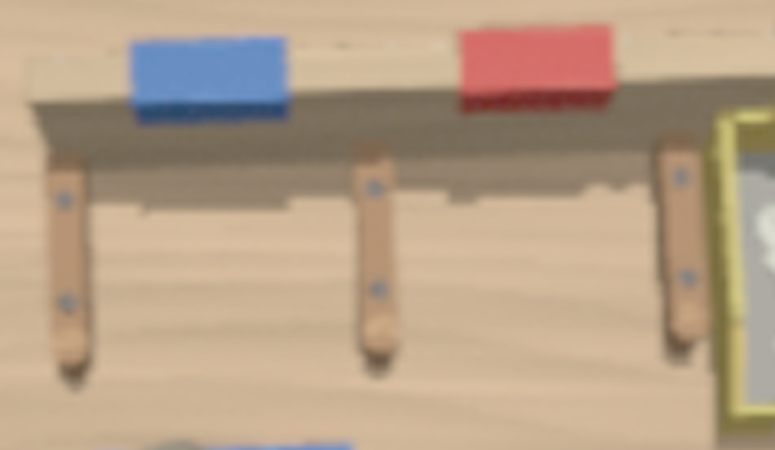

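View pics/w5c.png

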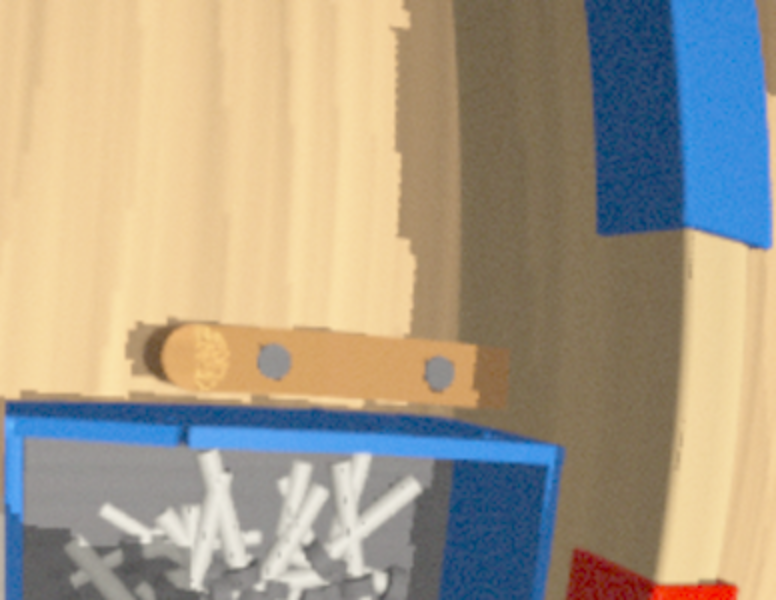

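The bay is empty. The stop comes from the pinch tilting the bin onto its back edge when pushed: Fz 37 N, and a moment of 5.5 Nm matches a contact at the back edge. I'll unload, release, turn the gripper 90° and push the front wall with both fingers from outside.

Emit:
servo_tool([
  {"dx": -0.8,"dy": -0.05,"dz": 0,"ax": 0,"ay": 0,"az": 0,"claw": 1},
  {"dx": -1.6,"dy": -0.1,"dz": 0,"ax": 0,"ay": 0,"az": 0,"claw": 1},
  {"dx": -1.6,"dy": -0.1,"dz": 0,"ax": 0,"ay": 0,"az": 0,"claw": 1},
  {"dx": -1.6,"dy": -0.1,"dz": 0,"ax": 0,"ay": 0,"az": 0,"claw": 1},
])

```text
clock: 11.0
eef_pos: [549.0, 65.0, 26.3]
tool_rot: [-1.57, 0.001, -1.508]
force: [-0.8, 0.5, 13.6]
width: 2.7
```

Emit:
servo_tool([
  {"dx": 0,"dy": 0,"dz": 0,"ax": 0,"ay": 0,"az": 0,"claw": 0.3},
  {"dx": 0,"dy": 0,"dz": 0,"ax": 0,"ay": 0,"az": 0,"claw": 0.3},
  {"dx": 0,"dy": 0,"dz": 0,"ax": 0,"ay": 0,"az": 0,"claw": 0.3},
  {"dx": 0,"dy": 0,"dz": 2,"ax": 0,"ay": 0,"az": 0,"claw": 0.3},
  {"dx": 0,"dy": 0,"dz": 5,"ax": 0,"ay": 0,"az": 0,"claw": 0.3},
  {"dx": -2,"dy": 0,"dz": 6,"ax": 0,"ay": 0,"az": 0.1,"claw": 0.3},
  {"dx": -4.5,"dy": 0,"dz": 6,"ax": 0,"ay": 0,"az": 0.22,"claw": 0.3},
  {"dx": -6,"dy": 0,"dz": 6,"ax": 0,"ay": 0,"az": 0.34,"claw": 0.3},
])

```text
clock: 11.67
eef_pos: [486.5, 64.7, 85.2]
tool_rot: [-1.572, 0.001, -1.161]
force: [-1.5, -0.0, -0.7]
width: 29.9
```

Emit:
servo_tool([
  {"dx": 0,"dy": 0,"dz": 0,"ax": 0,"ay": 0,"az": 0.12,"claw": 0},
  {"dx": 0,"dy": 0,"dz": 0,"ax": 0,"ay": 0,"az": 0.24,"claw": 0},
  {"dx": 0,"dy": 0,"dz": 0,"ax": 0,"ay": 0,"az": 0.36,"claw": 0},
  {"dx": 0,"dy": 0,"dz": 0,"ax": 0,"ay": 0,"az": 0.48,"claw": 0},
  {"dx": 0,"dy": 0,"dz": 0,"ax": 0,"ay": 0,"az": 0.6,"claw": 0},
  {"dx": 0,"dy": 0,"dz": 0,"ax": 0,"ay": 0,"az": 0.72,"claw": 0},
  {"dx": 0,"dy": 0,"dz": 0,"ax": 0,"ay": 0,"az": 0.84,"claw": 0},
  {"dx": 0,"dy": 0,"dz": 0,"ax": 0,"ay": 0,"az": 0.96,"claw": 0},
])

```text
clock: 12.33
eef_pos: [488.5, 64.4, 84.6]
tool_rot: [-1.571, 0.001, -0.202]
force: [0.5, 0.2, -0.1]
width: 42.6
```

Emit:
servo_tool([
  {"dx": 0,"dy": 0,"dz": 0,"ax": 0,"ay": 0,"az": 0.12,"claw": 0},
  {"dx": 0,"dy": 0,"dz": 0,"ax": 0,"ay": 0,"az": 0.24,"claw": 0},
  {"dx": 0,"dy": 0,"dz": 0,"ax": 0,"ay": 0,"az": 0.27,"claw": 0},
  {"dx": 0,"dy": 0,"dz": 0,"ax": 0,"ay": 0,"az": 0.27,"claw": 0},
])

```text
clock: 12.67
eef_pos: [488.6, 64.3, 84.7]
tool_rot: [-1.571, 0.001, 0.061]
force: [-0.6, 0.2, 0.5]
width: 42.5
```

```bash
python3 - <<'E'
from h import *
t=get_image('wrist');save(t,'pics/w8.png',None,1.5)
s=read_state();print(s['eef_pos'],s['tool_rot'],s['width'],s['force'],s['qpos'])
w=get_image('top');save(w,'pics/t8.png',(60,90,360,290),2.6)
E
```

```text
[488.66920918  64.30536307  84.75041337] [-1.57073857e+00  6.05173695e-04  5.93034366e-02] 42.78986265619194 [-0.32625793 -1.45889541 -0.31952167] [-0.28376679  0.65028594  0.1420181   2.07808492 -0.20876951  0.42690209
  1.65020087]
```

View pics/w8.png

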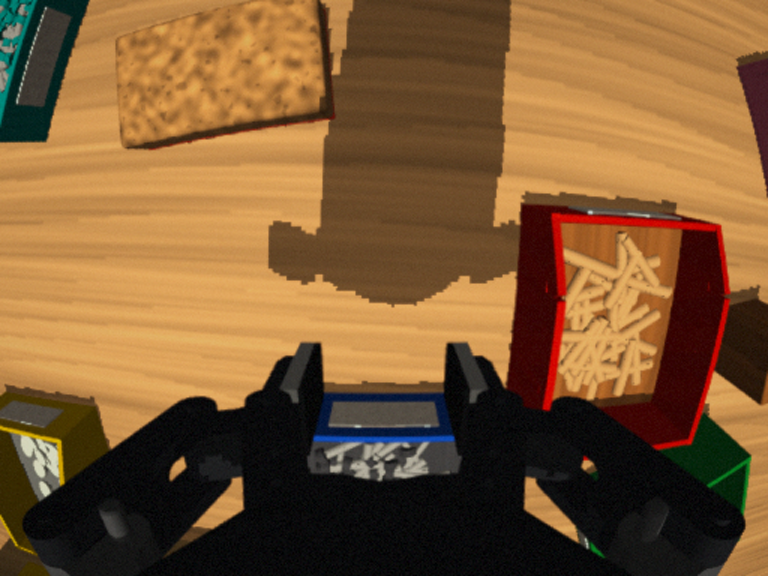

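View pics/t8.png

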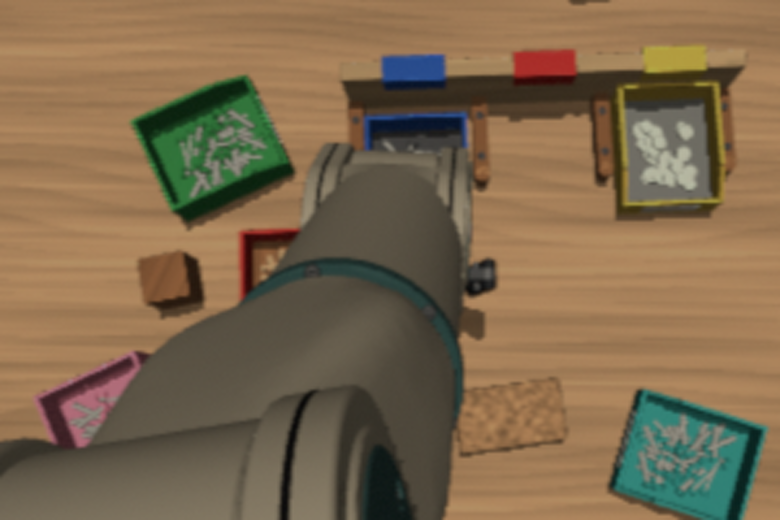

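Emit:
servo_tool([
  {"dx": 0,"dy": -0.2,"dz": -3,"ax": 0,"ay": 0,"az": 0,"claw": 0},
  {"dx": 0,"dy": -0.3,"dz": -6,"ax": 0,"ay": 0,"az": 0,"claw": 0},
  {"dx": 0.5,"dy": -0.2,"dz": -6.9,"ax": 0,"ay": 0,"az": 0,"claw": 0},
  {"dx": 1.8,"dy": -0.2,"dz": -6.9,"ax": 0,"ay": 0,"az": 0,"claw": 0},
  {"dx": 3.2,"dy": -0.1,"dz": -6.9,"ax": 0,"ay": 0,"az": 0,"claw": 0},
  {"dx": 4,"dy": 0,"dz": -6.9,"ax": 0,"ay": 0,"az": 0,"claw": 0},
  {"dx": 4.3,"dy": 0,"dz": -6.9,"ax": 0,"ay": 0,"az": 0,"claw": 0},
])

```text
clock: 13.35
eef_pos: [534.0, 64.9, 16.4]
tool_rot: [-1.571, -0.002, 0.062]
force: [-0.2, -1.0, -0.7]
width: 42.8
```

Emit:
servo_tool([
  {"dx": 0.5,"dy": 0.03,"dz": 0,"ax": 0,"ay": 0,"az": 0,"claw": 0},
  {"dx": 1,"dy": 0.06,"dz": 0,"ax": 0,"ay": 0,"az": 0,"claw": 0},
  {"dx": 1.5,"dy": 0.09,"dz": 0,"ax": 0,"ay": 0,"az": 0,"claw": 0},
  {"dx": 1.9,"dy": 0.12,"dz": 0,"ax": 0,"ay": 0,"az": 0,"claw": 0},
  {"dx": 1.9,"dy": 0.12,"dz": 0,"ax": 0,"ay": 0,"az": 0,"claw": 0},
])

```text
clock: 13.77
eef_pos: [548.7, 65.6, 15.8]
tool_rot: [-1.571, 0.004, 0.062]
force: [-2.3, 0.7, 0.0]
width: 42.8
```

Emit:
servo_tool([
  {"dx": 0.3,"dy": 0.02,"dz": 0,"ax": 0,"ay": 0,"az": 0,"claw": 0},
  {"dx": 0.6,"dy": 0.04,"dz": 0,"ax": 0,"ay": 0,"az": 0,"claw": 0},
  {"dx": 0.8,"dy": 0.05,"dz": 0,"ax": 0,"ay": 0,"az": 0,"claw": 0},
  {"dx": 0.8,"dy": 0.05,"dz": 0,"ax": 0,"ay": 0,"az": 0,"claw": 0},
])

```text
clock: 14.1
eef_pos: [557.8, 66.1, 15.8]
tool_rot: [-1.571, 0.002, 0.062]
force: [-3.4, -0.5, -1.3]
width: 43.1
```

Emit:
servo_tool([
  {"dx": 0.2,"dy": 0.01,"dz": 0,"ax": 0,"ay": 0,"az": 0,"claw": 0},
  {"dx": 0.4,"dy": 0.03,"dz": 0,"ax": 0,"ay": 0,"az": 0,"claw": 0},
  {"dx": 0.4,"dy": 0.03,"dz": 0,"ax": 0,"ay": 0,"az": 0,"claw": 0},
])

```text
clock: 14.35
eef_pos: [560.7, 66.4, 15.7]
tool_rot: [-1.571, 0.004, 0.062]
force: [-5.6, 0.4, 2.3]
width: 42.9
```

Emit:
servo_tool([
  {"dx": 0.1,"dy": 0.01,"dz": 0,"ax": 0,"ay": 0,"az": 0,"claw": 0},
  {"dx": 0.2,"dy": 0.01,"dz": 0,"ax": 0,"ay": 0,"az": 0,"claw": 0},
  {"dx": 0.2,"dy": 0.01,"dz": 0,"ax": 0,"ay": 0,"az": 0,"claw": 0},
])

```text
clock: 14.6
eef_pos: [560.7, 66.4, 15.7]
tool_rot: [-1.57, 0.008, 0.062]
force: [-8.8, -0.5, 6.2]
width: 42.9
```

Emit:
servo_tool([
  {"dx": 0.1,"dy": 0.01,"dz": 0,"ax": 0,"ay": 0,"az": 0,"claw": 0},
  {"dx": 0.2,"dy": 0.01,"dz": 0,"ax": 0,"ay": 0,"az": 0,"claw": 0},
  {"dx": 0.2,"dy": 0.01,"dz": 0,"ax": 0,"ay": 0,"az": 0,"claw": 0},
])

```text
clock: 14.85
eef_pos: [560.6, 66.4, 15.7]
tool_rot: [-1.57, 0.012, 0.062]
force: [-13.4, -1.3, 9.7]
width: 42.7
```

It stopped at x = 560.7 with rising force and no tipping: the board contact. I back off, rise and look.

Emit:
servo_tool([
  {"dx": -1,"dy": -0.06,"dz": 0,"ax": 0,"ay": 0,"az": 0,"claw": 0},
  {"dx": -3,"dy": -0.2,"dz": 0,"ax": 0,"ay": 0,"az": 0,"claw": 0},
  {"dx": -5,"dy": 1,"dz": 2,"ax": 0,"ay": 0,"az": -0.05,"claw": 0},
  {"dx": -6.5,"dy": 2,"dz": 5,"ax": 0,"ay": 0,"az": -0.17,"claw": -0.3},
  {"dx": -8,"dy": 4,"dz": 8,"ax": 0,"ay": 0,"az": -0.29,"claw": -0.5},
  {"dx": -9.5,"dy": 6,"dz": 9.5,"ax": 0,"ay": 0,"az": -0.41,"claw": -0.5},
  {"dx": -11,"dy": 8,"dz": 9.5,"ax": 0,"ay": 0,"az": -0.53,"claw": -0.5},
  {"dx": -12.7,"dy": 10,"dz": 9.5,"ax": 0,"ay": 0,"az": -0.65,"claw": -0.5},
])

```text
clock: 15.52
eef_pos: [442.1, 168.3, 112.8]
tool_rot: [-1.565, -0.004, -0.594]
force: [0.3, 0.2, 0.0]
width: 64.1
```

Emit:
servo_tool([
  {"dx": 0,"dy": 0.4,"dz": 0,"ax": 0,"ay": 0,"az": -0.12,"claw": -0.5},
  {"dx": 0,"dy": 0.8,"dz": 0,"ax": 0,"ay": 0,"az": -0.24,"claw": -0.5},
  {"dx": 0,"dy": 1.2,"dz": 0,"ax": 0,"ay": 0,"az": -0.36,"claw": -0.5},
  {"dx": 0,"dy": 1.4,"dz": 0,"ax": 0,"ay": 0,"az": -0.48,"claw": -0.5},
  {"dx": 0,"dy": 1.5,"dz": 0,"ax": 0,"ay": 0,"az": -0.6,"claw": -0.5},
  {"dx": 0,"dy": 1.5,"dz": 0,"ax": 0,"ay": 0,"az": -0.72,"claw": -0.5},
  {"dx": 0,"dy": 1.5,"dz": 0,"ax": 0,"ay": 0,"az": -0.84,"claw": -0.5},
  {"dx": 0,"dy": 1.5,"dz": 0,"ax": 0,"ay": 0,"az": -0.92,"claw": -0.5},
])

```text
clock: 16.18
eef_pos: [441.4, 182.1, 111.4]
tool_rot: [-1.567, 0.0, -1.513]
force: [0.4, -0.2, -0.0]
width: 63.9
```

Emit:
servo_tool([
  {"dx": 0,"dy": 0,"dz": -1.5,"ax": 0,"ay": 0,"az": 0,"claw": -0.5},
  {"dx": 0,"dy": 0,"dz": -2.5,"ax": 0,"ay": 0,"az": 0,"claw": -0.5},
  {"dx": 0,"dy": 0,"dz": -2.5,"ax": 0,"ay": 0,"az": 0,"claw": -0.5},
  {"dx": 0,"dy": 0,"dz": -2.5,"ax": 0,"ay": 0,"az": 0,"claw": -0.5},
])

```text
clock: 16.52
eef_pos: [440.1, 181.5, 85.7]
tool_rot: [-1.571, -0.0, -1.508]
force: [0.2, 0.5, 1.1]
width: 64.1
```

```bash
python3 - <<'E'
from h import *
t=get_image('wrist');save(t,'pics/w9.png',None,1.5)
s=read_state();print(s['clock'],s['eef_pos'],s['tool_rot'],s['width'],s['force'])
w=get_image('top');save(w,'pics/t9.png',(60,90,360,290),2.6)
E
```

```text
16.5667 [440.33794355 181.53294846  86.08316992] [-1.57022593e+00  2.01335572e-05 -1.50786027e+00] 64.25380027282603 [0.03164217 0.17578822 1.01469666]
```

View pics/w9.png

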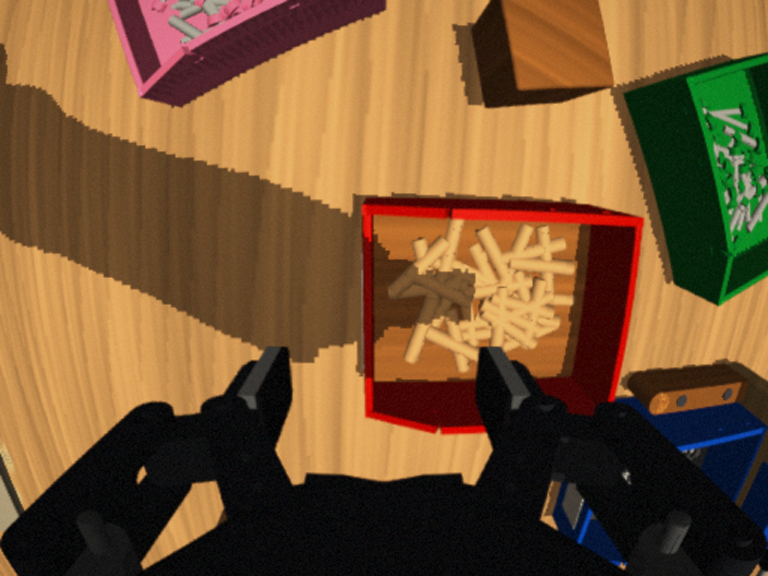

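View pics/t9.png

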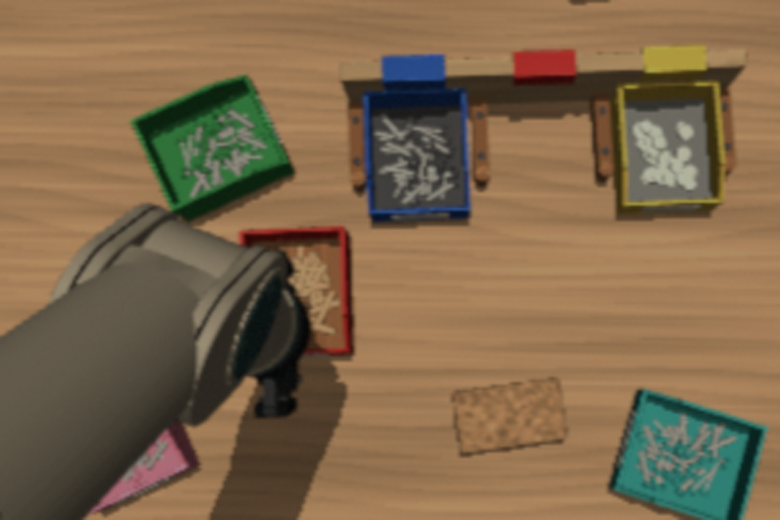

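Blue stands home and square at (417,153), and red is where I parked it. Its front wall (col 368) calls for a 7 mm shift back before gripping.

Emit:
servo_tool([
  {"dx": -0.7,"dy": 0,"dz": -1.5,"ax": 0,"ay": 0,"az": 0,"claw": -0.5},
  {"dx": -0.7,"dy": 0,"dz": -4,"ax": 0,"ay": 0,"az": 0,"claw": -0.3},
  {"dx": -0.7,"dy": 0,"dz": -5.9,"ax": 0,"ay": 0,"az": 0,"claw": 0.2},
  {"dx": -0.7,"dy": 0,"dz": -5.9,"ax": 0,"ay": 0,"az": 0,"claw": 0.6},
  {"dx": -0.7,"dy": 0,"dz": -5.9,"ax": 0,"ay": 0,"az": 0,"claw": 1},
  {"dx": -0.7,"dy": 0,"dz": -5.9,"ax": 0,"ay": 0,"az": 0,"claw": 1},
  {"dx": -0.7,"dy": 0,"dz": -5.9,"ax": 0,"ay": 0,"az": 0,"claw": 1},
  {"dx": -0.7,"dy": 0,"dz": -5.9,"ax": 0,"ay": 0,"az": 0,"claw": 1},
])

```text
clock: 17.28
eef_pos: [433.6, 181.6, 28.1]
tool_rot: [-1.569, 0.0, -1.508]
force: [-1.3, -1.2, 6.8]
width: 2.4
```

Emit:
servo_tool([
  {"dx": 0,"dy": 0,"dz": 0,"ax": 0,"ay": 0,"az": 0,"claw": 1},
  {"dx": 0,"dy": 0,"dz": 0,"ax": 0,"ay": 0,"az": 0,"claw": 1},
])

```text
clock: 17.45
eef_pos: [433.6, 181.6, 28.1]
tool_rot: [-1.569, 0.0, -1.508]
force: [0.2, -1.4, 7.4]
width: 2.2
```

Emit:
servo_tool([
  {"dx": 0.06,"dy": -1,"dz": 0,"ax": 0,"ay": 0,"az": 0,"claw": 1},
  {"dx": 0.16,"dy": -2.6,"dz": 0,"ax": 0,"ay": 0,"az": 0,"claw": 1},
  {"dx": 0.29,"dy": -4.5,"dz": 0,"ax": 0,"ay": 0,"az": 0,"claw": 1},
  {"dx": 0.42,"dy": -6.6,"dz": 0,"ax": 0,"ay": 0,"az": 0,"claw": 1},
  {"dx": 0.55,"dy": -8.7,"dz": 0,"ax": 0,"ay": 0,"az": 0,"claw": 1},
  {"dx": 0.68,"dy": -10.8,"dz": 0,"ax": 0,"ay": 0,"az": 0,"claw": 1},
  {"dx": 0.79,"dy": -12.5,"dz": 0,"ax": 0,"ay": 0,"az": 0,"claw": 1},
  {"dx": 0.82,"dy": -13,"dz": 0,"ax": 0,"ay": 0,"az": 0,"claw": 1},
])

```text
clock: 18.12
eef_pos: [442.2, 51.1, 28.1]
tool_rot: [-1.569, 0.002, -1.509]
force: [0.0, 9.6, 10.2]
width: 2.4
```

Emit:
servo_tool([
  {"dx": 0.06,"dy": -1,"dz": 0,"ax": 0,"ay": 0,"az": 0,"claw": 1},
  {"dx": 0.16,"dy": -2.6,"dz": 0,"ax": 0,"ay": 0,"az": 0,"claw": 1},
  {"dx": 0.29,"dy": -4.5,"dz": 0,"ax": 0,"ay": 0,"az": 0,"claw": 1},
  {"dx": 0.42,"dy": -6.6,"dz": 0,"ax": 0,"ay": 0,"az": 0,"claw": 1},
  {"dx": 0.55,"dy": -8.7,"dz": 0,"ax": 0,"ay": 0,"az": 0,"claw": 1},
  {"dx": 0.68,"dy": -10.5,"dz": 0,"ax": 0,"ay": 0,"az": 0,"claw": 1},
  {"dx": 0.75,"dy": -11.8,"dz": 0,"ax": 0,"ay": 0,"az": 0,"claw": 1},
  {"dx": 0.75,"dy": -11.8,"dz": 0,"ax": 0,"ay": 0,"az": 0,"claw": 1},
])

```text
clock: 18.78
eef_pos: [449.9, -67.3, 28.1]
tool_rot: [-1.568, 0.0, -1.509]
force: [-0.0, -0.1, 9.4]
width: 2.6
```

```bash
python3 - <<'E'
from h import *
t=get_image('wrist');save(t,'pics/w10.png',None,1.5)
s=read_state();print(s['clock'],s['eef_pos'],s['tool_rot'],s['width'],s['force'])
w=get_image('top');save(w,'pics/t10.png',(60,90,360,290),2.6)
E
```

```text
18.8333 [449.86514214 -67.33139148  28.09246201] [-1.56780206e+00 -8.53675453e-04 -1.50923042e+00] 1.9791693083442163 [ 0.20438564 -0.35584796  8.24843219]
```

View pics/w10.png

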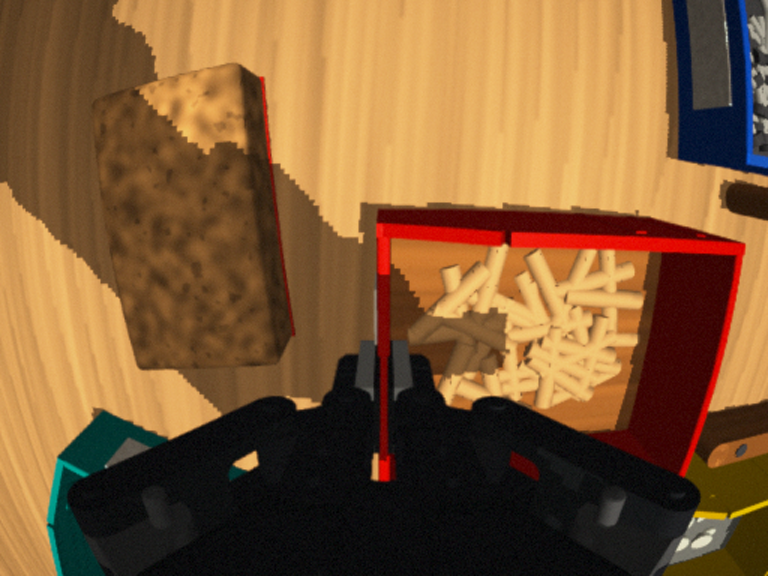

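View pics/t10.png

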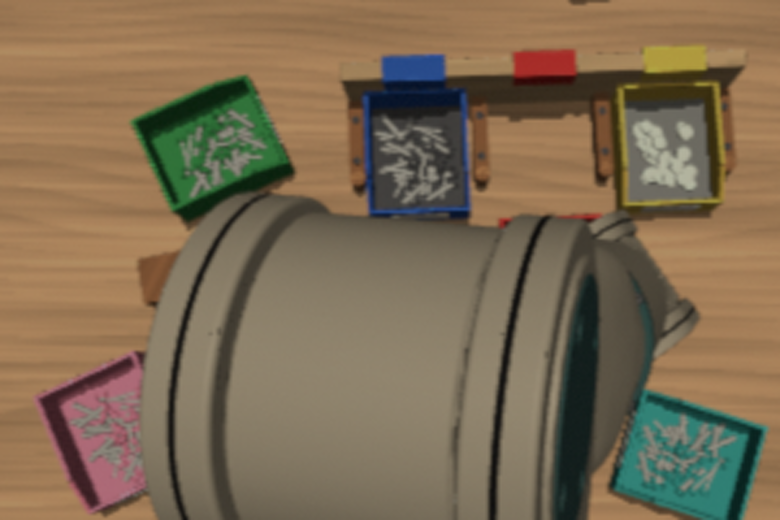

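```bash
python3 - <<'E'
from h import *
im=get_image('top');save(im,'pics/t10b.png',(220,110,340,190),6)
th=.0634;n=np.array([np.cos(th),np.sin(th)]);m=np.array([-n[1],n[0]]);O=np.array([628.9,69.4])
for p,z in [((499,219),60),((363,93),60),((466,92),60),((469,216),45),((369,218),45),((616,86),60),((719,84),60)]:
    w=ray(im,((p[0]+.5)/2.6-.5+60,(p[1]+.5)/2.6-.5+90),z)[:2];print(p,w.round(1),((w-O)@n).round(1),((w-O)@m).round(1))
w=get_image('wrist')
for p,z in [((378,232),45),((743,243),60),((685,478),60),((510,242),60)]:
    w_=wray(w,((p[0]+.5)/1.5-.5,(p[1]+.5)/1.5-.5),z)[:2];print(p,w_.round(1),((w_-O)@n).round(1),((w_-O)@m).round(1))
E
```

```text
(499, 219) [563.5  -9.5] -70.3 -74.6
(363, 93) [686.8 125.7] 61.3 52.5
(466, 92) [690.1  24.7] 58.3 -48.5
(469, 216) [568.8  19.5] -63.1 -46.0
(369, 218) [564.9 117.3] -60.8 51.8
(616, 86) [ 699.7 -123.7] 58.5 -197.2
(719, 84) [ 704.2 -226.5] 56.4 -300.1
(378, 232) [444.8 -18.6] -189.3 -76.2
(743, 243) [562.5  -8.7] -71.2 -73.7
(685, 478) [ 570.2 -101.1] -69.4 -166.5
(510, 242) [478.9 -16.5] -155.1 -76.2
```

View pics/t10b.png

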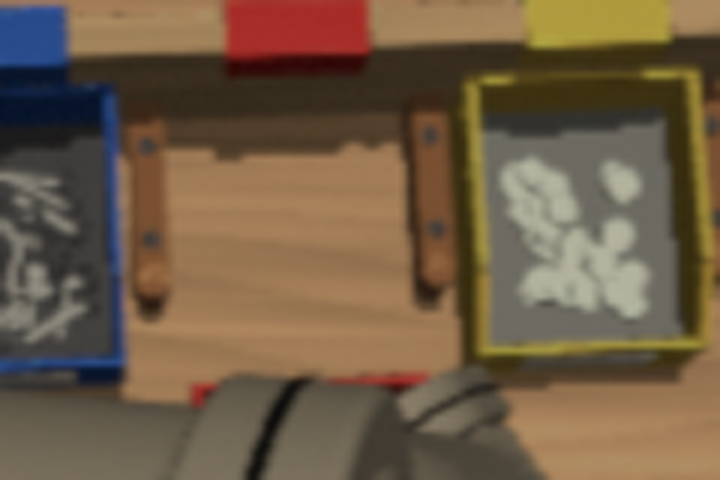

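```bash
python3 - <<'E'
from h import *
import numpy as np
im=get_image('top')
th=.0634;n=np.array([np.cos(th),np.sin(th)]);m=np.array([-n[1],n[0]]);O=np.array([628.9,69.4])
for p in [(134,285),(169,285),(415,280),(456,280),(128,130),(162,130),(411,120),(447,120)]:
    w=ray(im,((p[0]+.5)/6-.5+220,(p[1]+.5)/6-.5+110),30)[:2];print(p,w.round(1),((w-O)@n).round(1),((w-O)@m).round(1))
E
```

```text
(134, 285) [613.5  15.4] -18.8 -52.9
(169, 285) [6.138e+02 2.000e-01] -19.5 -68.1
(415, 280) [ 618.2 -107.1] -21.8 -175.5
(456, 280) [ 618.6 -125.1] -22.6 -193.4
(128, 130) [683.1  19.2] 51.0 -53.5
(162, 130) [683.5   4.3] 50.4 -68.4
(411, 120) [ 690.5 -105.5] 50.4 -178.4
(447, 120) [ 690.9 -121.4] 49.8 -194.3
```

Red sits within about 1.3 mm of the bay centre, square, and the sanding block is clear. I trim 1 mm, release with a small opening, then turn for the two-finger push.

Emit:
servo_tool([
  {"dx": 0,"dy": 0.1,"dz": 0,"ax": 0,"ay": 0,"az": 0,"claw": 1},
  {"dx": 0,"dy": 0.1,"dz": 0,"ax": 0,"ay": 0,"az": 0,"claw": 0.5},
  {"dx": 0,"dy": 0.1,"dz": 0,"ax": 0,"ay": 0,"az": 0,"claw": 0.5},
  {"dx": 0,"dy": 0.1,"dz": 0,"ax": 0,"ay": 0,"az": 0,"claw": 0.5},
  {"dx": 0,"dy": 0.1,"dz": 2,"ax": 0,"ay": 0,"az": 0,"claw": 0.5},
  {"dx": 0,"dy": 0.1,"dz": 5,"ax": 0,"ay": 0,"az": 0,"claw": 0.5},
  {"dx": -1,"dy": 0,"dz": 7,"ax": 0,"ay": 0,"az": 0.12,"claw": 0.2},
  {"dx": -1.8,"dy": 0,"dz": 7,"ax": 0,"ay": 0,"az": 0.24,"claw": -0.2},
])

```text
clock: 19.7
eef_pos: [432.2, -66.7, 99.4]
tool_rot: [-1.567, -0.003, -1.261]
force: [-0.9, 0.0, 0.4]
width: 44.5
```

Emit:
servo_tool([
  {"dx": 0,"dy": 0,"dz": 0,"ax": 0,"ay": 0,"az": 0.12,"claw": -0.5},
  {"dx": 0,"dy": 0,"dz": 0,"ax": 0,"ay": 0,"az": 0.24,"claw": -0.5},
  {"dx": 0,"dy": 0,"dz": 0,"ax": 0,"ay": 0,"az": 0.36,"claw": -0.5},
  {"dx": 0,"dy": 0,"dz": 0,"ax": 0,"ay": 0,"az": 0.48,"claw": -0.5},
  {"dx": 0,"dy": 0,"dz": 0,"ax": 0,"ay": 0,"az": 0.6,"claw": -0.5},
  {"dx": 0,"dy": 0,"dz": 0,"ax": 0,"ay": 0,"az": 0.72,"claw": -0.5},
  {"dx": 0,"dy": 0,"dz": 0,"ax": 0,"ay": 0,"az": 0.84,"claw": -0.5},
  {"dx": 0,"dy": 0,"dz": 0,"ax": 0,"ay": 0,"az": 0.96,"claw": -0.5},
])

```text
clock: 20.37
eef_pos: [430.5, -66.0, 96.9]
tool_rot: [-1.571, 0.0, -0.301]
force: [-0.5, 0.0, -0.2]
width: 64.1
```

Emit:
servo_tool([
  {"dx": 0,"dy": 0,"dz": 0,"ax": 0,"ay": 0,"az": 0.12,"claw": -0.5},
  {"dx": 0,"dy": 0,"dz": 0,"ax": 0,"ay": 0,"az": 0.24,"claw": -0.5},
  {"dx": 0,"dy": 0,"dz": 0,"ax": 0,"ay": 0,"az": 0.36,"claw": -0.5},
  {"dx": 0,"dy": 0,"dz": 0,"ax": 0,"ay": 0,"az": 0.37,"claw": -0.5},
  {"dx": 0,"dy": 0,"dz": 0,"ax": 0,"ay": 0,"az": 0.37,"claw": -0.5},
])

```text
clock: 20.78
eef_pos: [430.5, -66.2, 96.9]
tool_rot: [-1.57, 0.0, 0.06]
force: [-0.8, -0.3, -0.0]
width: 64.1
```

```bash
python3 - <<'E'
from h import *
t=get_image('wrist');save(t,'pics/w11.png',None,1.5)
s=read_state();print(s['clock'],s['eef_pos'],s['tool_rot'],s['width'],s['force'],s['qpos'])
th=.0634;n=np.array([np.cos(th),np.sin(th)]);m=np.array([-n[1],n[0]]);O=np.array([628.9,69.4])
d=s['eef_pos'][:2]-O;print(d@n,d@m)
w=get_image('top');save(w,'pics/t11.png',(60,90,360,290),2.6)
E
```

```text
20.8333 [430.49071429 -66.25329745  96.90951649] [-1.57057117e+00  2.30920271e-04  5.90067453e-02] 63.880003883077904 [-0.94729505  0.68854871  0.51189864] [ 0.00689133  0.57824676  0.11661093  2.21942837 -0.18559568  0.35287812
  1.90889343]
-206.6053188128022 -122.81003217853863
```

View pics/w11.png

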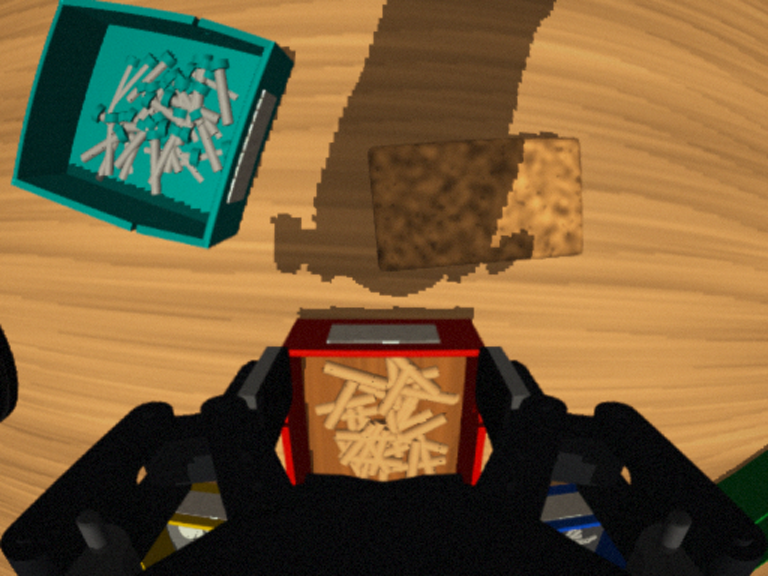

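View pics/t11.png

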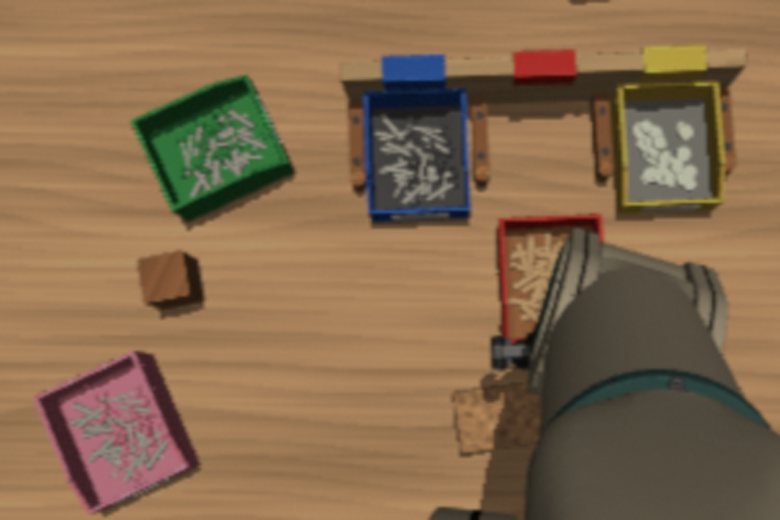

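```bash
python3 - <<'E'
from h import *
w=get_image('wrist')
th=.0634;n=np.array([np.cos(th),np.sin(th)]);m=np.array([-n[1],n[0]]);O=np.array([628.9,69.4])
for p,z in [((380,268),32),((580,252),32),((386,271),0),((288,354),45),((480,354),45),((300,318),0),((472,318),0)]:
    w_=wray(w,((p[0]+.5)/1.5-.5,(p[1]+.5)/1.5-.5),z)[:2];print(p,w_.round(1),((w_-O)@n).round(1),((w_-O)@m).round(1))
E
```

```text
(380, 268) [410.5 -69.3] -226.8 -124.6
(580, 252) [395.5  31.2] -235.3 -23.4
(386, 271) [419.4 -65.7] -217.6 -121.6
(288, 354) [ 452.5 -111.5] -187.5 -169.4
(480, 354) [447.  -18.7] -187.1 -76.4
(300, 318) [ 450.  -113.5] -190.1 -171.2
(472, 318) [444.2 -14.4] -189.7 -72.0
```

The wrist rays put the bin face at u = -190 and the block edge at u = -227. The 22 mm fingers at -207 fit between, so I descend and push.

Emit:
servo_tool([
  {"dx": 0,"dy": 0,"dz": -2,"ax": 0,"ay": 0,"az": 0,"claw": -0.5},
  {"dx": 0,"dy": 0,"dz": -4.5,"ax": 0,"ay": 0,"az": 0,"claw": -0.5},
  {"dx": 0,"dy": 0,"dz": -6.5,"ax": 0,"ay": 0,"az": 0,"claw": -0.5},
  {"dx": 0,"dy": 0,"dz": -7.3,"ax": 0,"ay": 0,"az": 0,"claw": -0.5},
  {"dx": 0,"dy": 0,"dz": -7.3,"ax": 0,"ay": 0,"az": 0,"claw": -0.5},
  {"dx": 0.4,"dy": 0.03,"dz": -7.3,"ax": 0,"ay": 0,"az": 0,"claw": -0.5},
  {"dx": 1,"dy": 0.06,"dz": -7.4,"ax": 0,"ay": 0,"az": 0,"claw": -0.5},
  {"dx": 2,"dy": 0.13,"dz": -7.7,"ax": 0,"ay": 0,"az": 0,"claw": -0.5},
])

```text
clock: 21.6
eef_pos: [446.3, -64.6, 19.7]
tool_rot: [-1.569, 0.008, 0.06]
force: [-8.3, -1.2, 5.4]
width: 64.1
```

Emit:
servo_tool([
  {"dx": 1.1,"dy": 0.07,"dz": -0.2,"ax": 0,"ay": 0,"az": 0,"claw": -0.5},
  {"dx": 2.3,"dy": 0.15,"dz": -0.4,"ax": 0,"ay": 0,"az": 0,"claw": -0.5},
  {"dx": 3.5,"dy": 0.22,"dz": -0.4,"ax": 0,"ay": 0,"az": 0,"claw": -0.5},
  {"dx": 4.7,"dy": 0.3,"dz": -0.4,"ax": 0,"ay": 0,"az": 0,"claw": -0.5},
  {"dx": 5.9,"dy": 0.37,"dz": -0.4,"ax": 0,"ay": 0,"az": 0,"claw": -0.5},
  {"dx": 6.8,"dy": 0.43,"dz": -0.4,"ax": 0,"ay": 0,"az": 0,"claw": -0.5},
  {"dx": 7.2,"dy": 0.46,"dz": -0.4,"ax": 0,"ay": 0,"az": 0,"claw": -0.5},
  {"dx": 7.2,"dy": 0.46,"dz": -0.4,"ax": 0,"ay": 0,"az": 0,"claw": -0.5},
])

```text
clock: 22.27
eef_pos: [523.6, -60.3, 16.0]
tool_rot: [-1.571, -0.001, 0.063]
force: [0.0, 0.5, 0.1]
width: 63.9
```

```bash
python3 - <<'E'
from h import *
s=read_state();print(s['clock'],s['eef_pos'],s['tool_rot'],s['width'],s['force'])
w=get_image('top');save(w,'pics/t12.png',(60,90,360,290),2.6)
E
```

```text
22.2667 [523.56022984 -60.25105363  15.97890507] [-1.57122729e+00 -8.43189314e-04  6.26124910e-02] 63.94408230575132 [0.04386148 0.47443249 0.14464307]
```

View pics/t12.png

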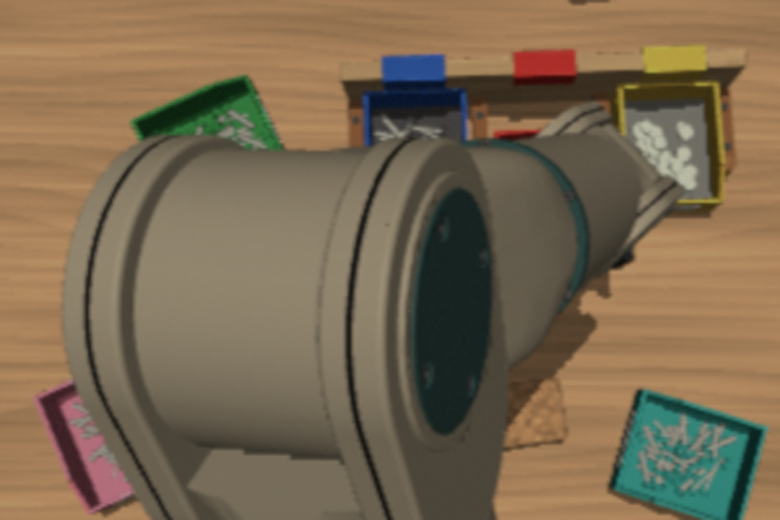

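Emit:
servo_tool([
  {"dx": 0.6,"dy": 0.04,"dz": 0,"ax": 0,"ay": 0,"az": 0,"claw": -0.5},
  {"dx": 1.4,"dy": 0.09,"dz": 0,"ax": 0,"ay": 0,"az": 0,"claw": -0.5},
  {"dx": 2.2,"dy": 0.14,"dz": 0,"ax": 0,"ay": 0,"az": 0,"claw": -0.5},
  {"dx": 2.9,"dy": 0.18,"dz": 0,"ax": 0,"ay": 0,"az": 0,"claw": -0.5},
  {"dx": 3.4,"dy": 0.22,"dz": 0,"ax": 0,"ay": 0,"az": 0,"claw": -0.5},
  {"dx": 3.7,"dy": 0.23,"dz": 0,"ax": 0,"ay": 0,"az": 0,"claw": -0.5},
  {"dx": 3.7,"dy": 0.23,"dz": 0,"ax": 0,"ay": 0,"az": 0,"claw": -0.5},
])

```text
clock: 22.9
eef_pos: [558.6, -58.2, 16.0]
tool_rot: [-1.57, 0.002, 0.062]
force: [-4.1, -1.3, 1.8]
width: 63.9
```

Emit:
servo_tool([
  {"dx": 0.3,"dy": 0.02,"dz": 0,"ax": 0,"ay": 0,"az": 0,"claw": -0.5},
  {"dx": 0.6,"dy": 0.04,"dz": 0,"ax": 0,"ay": 0,"az": 0,"claw": -0.5},
  {"dx": 0.8,"dy": 0.05,"dz": 0,"ax": 0,"ay": 0,"az": 0,"claw": -0.5},
  {"dx": 0.8,"dy": 0.05,"dz": 0,"ax": 0,"ay": 0,"az": 0,"claw": -0.5},
])

```text
clock: 23.23
eef_pos: [566.5, -57.7, 15.9]
tool_rot: [-1.57, 0.002, 0.062]
force: [-4.3, 0.7, 2.1]
width: 63.9
```

Emit:
servo_tool([
  {"dx": 0.1,"dy": 0.01,"dz": 0,"ax": 0,"ay": 0,"az": 0,"claw": -0.5},
  {"dx": 0.3,"dy": 0.02,"dz": 0,"ax": 0,"ay": 0,"az": 0,"claw": -0.5},
  {"dx": 0.4,"dy": 0.03,"dz": 0,"ax": 0,"ay": 0,"az": 0,"claw": -0.5},
  {"dx": 0.4,"dy": 0.03,"dz": 0,"ax": 0,"ay": 0,"az": 0,"claw": -0.5},
])

```text
clock: 23.57
eef_pos: [568.2, -57.6, 15.9]
tool_rot: [-1.569, 0.006, 0.061]
force: [-9.2, -1.0, 6.8]
width: 64.0
```

Emit:
servo_tool([
  {"dx": 0.1,"dy": 0.01,"dz": 0,"ax": 0,"ay": 0,"az": 0,"claw": -0.5},
  {"dx": 0.2,"dy": 0.01,"dz": 0,"ax": 0,"ay": 0,"az": 0,"claw": -0.5},
  {"dx": 0.2,"dy": 0.01,"dz": 0,"ax": 0,"ay": 0,"az": 0,"claw": -0.5},
])

```text
clock: 23.82
eef_pos: [568.2, -57.5, 15.8]
tool_rot: [-1.568, 0.009, 0.061]
force: [-14.0, -1.2, 10.6]
width: 64.2
```

Board contact is at u = -68.6, matching blue's -68.3. I back off and clear the view.

Emit:
servo_tool([
  {"dx": -1,"dy": -0.06,"dz": 0,"ax": 0,"ay": 0,"az": 0,"claw": -0.5},
  {"dx": -3,"dy": -0.2,"dz": 0,"ax": 0,"ay": 0,"az": 0,"claw": -0.5},
  {"dx": -5,"dy": -0.3,"dz": 2,"ax": 0,"ay": 0,"az": 0,"claw": -0.5},
  {"dx": -6,"dy": -0.3,"dz": 5,"ax": 0,"ay": 0,"az": 0,"claw": -0.5},
  {"dx": -6,"dy": -0.3,"dz": 8.5,"ax": 0,"ay": 0,"az": 0,"claw": -0.5},
  {"dx": -6,"dy": 0,"dz": 12,"ax": 0,"ay": 0,"az": 0,"claw": -0.5},
  {"dx": -6,"dy": 1,"dz": 15,"ax": 0,"ay": 0,"az": 0,"claw": -0.5},
  {"dx": -6,"dy": 4,"dz": 17,"ax": 0,"ay": 0,"az": 0,"claw": -0.5},
])

```text
clock: 24.48
eef_pos: [516.4, -22.0, 190.1]
tool_rot: [-1.575, -0.009, 0.055]
force: [0.9, -0.3, -0.4]
width: 64.0
```

Emit:
servo_tool([
  {"dx": 0,"dy": 4,"dz": 1,"ax": 0,"ay": 0,"az": 0,"claw": -0.5},
  {"dx": 0,"dy": 8,"dz": 2,"ax": 0,"ay": 0,"az": 0,"claw": -0.5},
  {"dx": 0,"dy": 12,"dz": 2,"ax": 0,"ay": 0,"az": 0,"claw": -0.5},
  {"dx": -1,"dy": 16,"dz": 2,"ax": 0,"ay": 0,"az": 0,"claw": -0.5},
  {"dx": -2,"dy": 20,"dz": 2,"ax": 0,"ay": 0,"az": 0,"claw": -0.5},
  {"dx": -4,"dy": 24,"dz": 2,"ax": 0,"ay": 0,"az": 0,"claw": -0.5},
  {"dx": -6,"dy": 27,"dz": 2,"ax": 0,"ay": 0,"az": 0,"claw": -0.5},
  {"dx": -8,"dy": 30,"dz": 2,"ax": 0,"ay": 0,"az": 0,"claw": -0.5},
])

```text
clock: 25.15
eef_pos: [433.3, 286.0, 206.3]
tool_rot: [-1.569, -0.003, 0.064]
force: [0.4, 0.2, 0.1]
width: 64.2
```

Emit:
servo_tool([
  {"dx": -2,"dy": 3,"dz": 0,"ax": 0,"ay": 0,"az": 0,"claw": -0.5},
  {"dx": -4,"dy": 6,"dz": 0,"ax": 0,"ay": 0,"az": 0,"claw": -0.5},
  {"dx": -6,"dy": 9,"dz": 0,"ax": 0,"ay": 0,"az": 0,"claw": -0.5},
  {"dx": -8,"dy": 12,"dz": 0,"ax": 0,"ay": 0,"az": 0,"claw": -0.5},
  {"dx": -9,"dy": 15,"dz": 0,"ax": 0,"ay": 0,"az": 0,"claw": -0.5},
  {"dx": -10,"dy": 18,"dz": 0,"ax": 0,"ay": 0,"az": 0,"claw": -0.5},
  {"dx": -10,"dy": 20,"dz": 0,"ax": 0,"ay": 0,"az": 0,"claw": -0.5},
  {"dx": -10,"dy": 20,"dz": 0,"ax": 0,"ay": 0,"az": 0,"claw": -0.5},
])

```text
clock: 25.82
eef_pos: [331.9, 489.5, 205.8]
tool_rot: [-1.566, -0.002, 0.07]
force: [0.4, -0.4, 0.0]
width: 64.6
```

```bash
python3 - <<'E'
from h import *
import pickle
s=read_state();print(s['clock'],s['eef_pos'],s['qpos'])
w=get_image('top');save(w,'pics/t13.png',(0,0,512,384),1.5);save(w,'pics/t13c.png',(185,100,355,185),4)
a=get_image('scene');save(a,'pics/s13.png',None,1.5)
th=.0634;n=np.array([np.cos(th),np.sin(th)]);m=np.array([-n[1],n[0]]);O=np.array([628.9,69.4])
uv=lambda p:(((p-O)@n).round(1),((p-O)@m).round(1))
for c in ('red','blue'):
  for q in upblobs(w,(185,100,355,185),c):
    if np.ptp(q[:,1])>20:
      r=cv2.minAreaRect(q.astype(np.float32));b=cv2.boxPoints(r)
      P=[ray(w,p,60 if p[1]<140 else 45)[:2] for p in b]
      print(c,round(r[2],2),np.mean(P,0).round(1),'centre uv',uv(np.mean(P,0)),[uv(p) for p in P])
# differences vs start
i0=pickle.load(open('pics/top0.pkl','rb'))['color'].astype(int);d=np.abs(i0-w['color'].astype(int)).sum(2).astype(np.uint8)
d=cv2.GaussianBlur(np.clip(d*3,0,255).astype(np.uint8),(3,3),0);cv2.imwrite('pics/d13.png',cv2.resize(d,None,fx=1.5,fy=1.5))
E
```

```text
25.8167 [331.88568389 489.51080095 205.79593737] [-1.48789143  0.692677    0.78529854  1.73406505 -0.586803    0.95950962
  1.17092001]
red 86.95 [638.  -54.2] centre uv (np.float64(1.2), np.float64(-123.9)) [(np.float64(65.4), np.float64(-71.7)), (np.float64(67.0), np.float64(-175.5)), (np.float64(-63.2), np.float64(-175.9)), (np.float64(-64.2), np.float64(-72.6))]
blue 87.77 [631.3  72.3] centre uv (np.float64(2.6), np.float64(2.8)) [(np.float64(63.8), np.float64(52.8)), (np.float64(63.9), np.float64(-47.9)), (np.float64(-58.9), np.float64(-47.1)), (np.float64(-58.4), np.float64(53.3))]
```

View pics/t13.png

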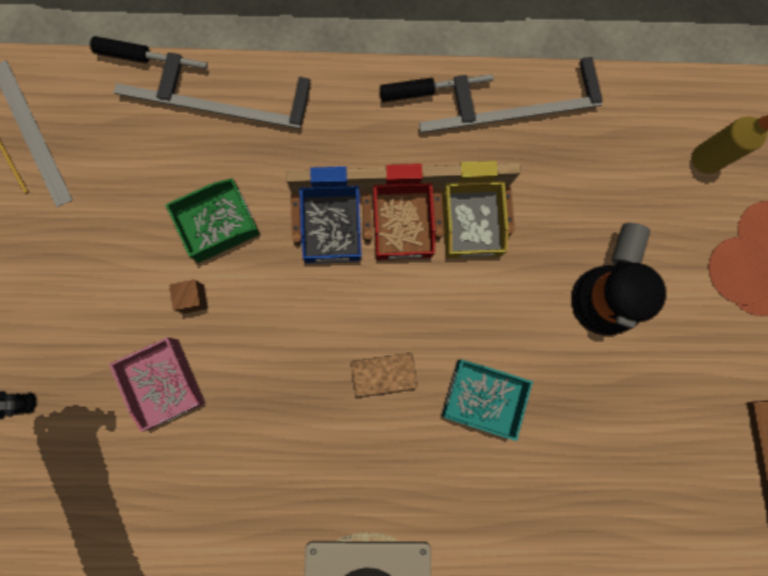

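View pics/t13c.png

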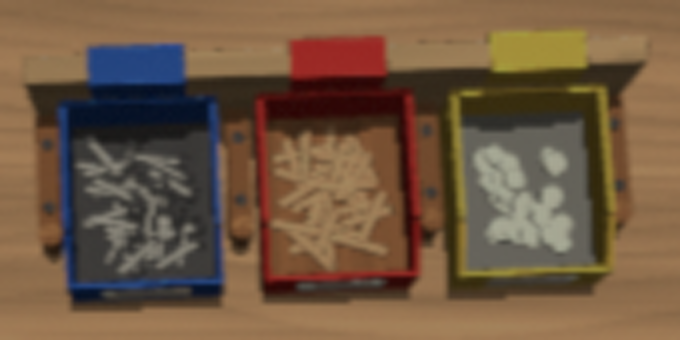

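View pics/d13.png

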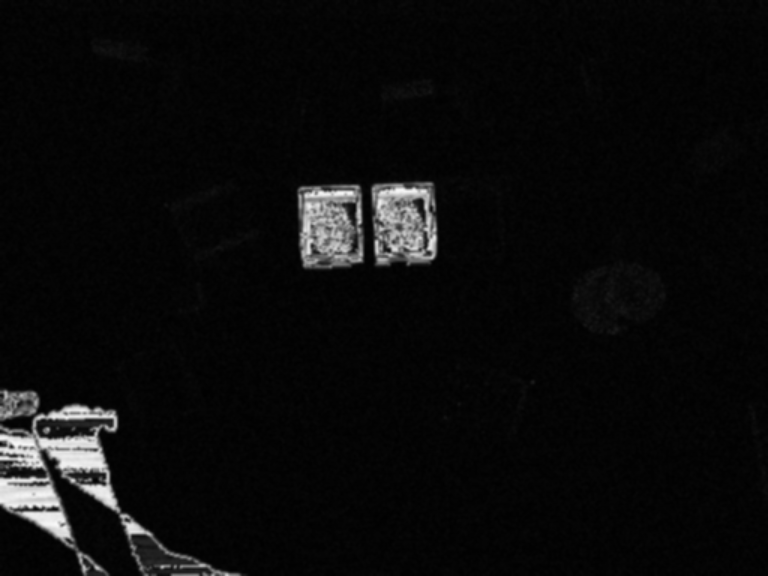

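View pics/s13.png

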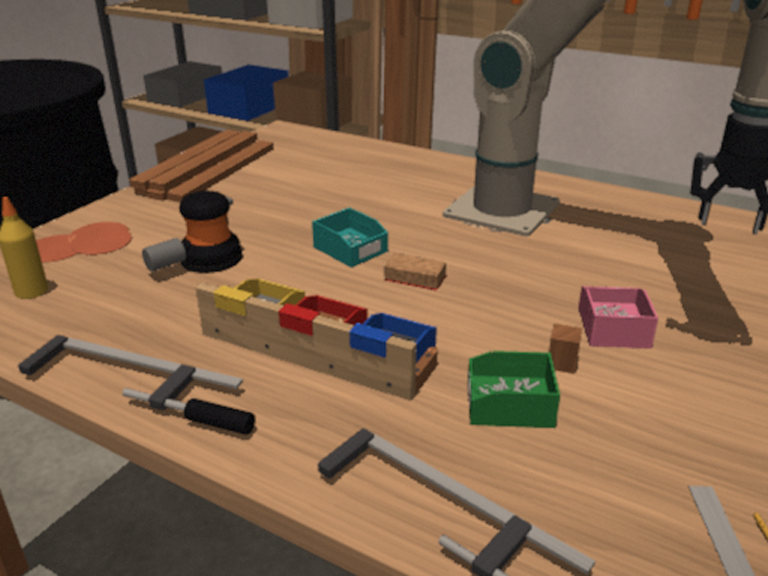

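The top view shows blue at (330,223) under the blue clip and red at (403,221) under the red clip, with their backs against the board. The difference picture against the start changes only at those two bins and the arm. I settle and hand in.

Emit:
servo_tool([
  {"dx": 0,"dy": 0,"dz": 0,"ax": 0,"ay": 0,"az": 0,"claw": -0.5},
  {"dx": 0,"dy": 0,"dz": 0,"ax": 0,"ay": 0,"az": 0,"claw": -0.5},
  {"dx": 0,"dy": 0,"dz": 0,"ax": 0,"ay": 0,"az": 0,"claw": -0.5},
])

```text
clock: 26.17
eef_pos: [334.3, 481.8, 206.3]
tool_rot: [-1.57, -0.0, 0.06]
force: [-0.6, 0.2, -0.6]
width: 64.3
```

```bash
python3 -c "
from cell import *
print(read_state()['clock'],read_state()['qd'].round(3));print(finish_job())"
```

```text
26.1667 [-0.005  0.001 -0.004 -0.005 -0.002  0.004 -0.   ]
the job is handed in; nothing more can be done
None
```

The red and blue bins are swapped, each home against the back board at its own clip, and the job was handed in at 26.2 s. I pulled each bin out by its front wall and slid it along the bench. Then I pushed it home with both fingers against the outside of that wall.

**Last checks**
- Both bins stopped against the board at the same depth, within 0.3 mm of each other, with about 14 N of push.
- Both bins look square. By the top-camera masks, red is within about 1 mm of its bay's middle and blue about 2–3 mm off, within the 5 mm of play.
- Compared with the start, the top picture changed only at the two bins and the arm. The yellow bin, sander, offcut, sanding block and look-alike bins had not moved.

**What went wrong:** my first push of blue, still gripping its wall, jammed about 20 mm short of the board. The wrist force rose to about 47 N in all, about 37 N of it vertical. The tool tilted by about 1.5°, so the bin may have pitched slightly onto its back edge. I backed off, released it and pushed with two fingers instead, as I then did for red.

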